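Nest the dip-wax pots and hold the cam lifter at full lift

TASK

Set up the dip-wax lifter: stand the wide loose steel pot in the shallow steel bath on the lifter's round table, then stand the narrow pot inside the wide one, each upright and flat on the floor of the vessel round it. Then take the lever by its crossbar and swing it up until it stands straight up, where the cam gives its highest lift (further on the table sinks again), and finish there, still gripping the crossbar so that the lever cannot fall back. Leave the other things on the bench where they are.

Things in the scene. Friction and masses are not known exactly. Their poses are not given: they have to be found in the camera images.
- wide_pot_center (a point): centre, half-way up, of the wide loose pot: plain steel, open at the top, straight-sided, 64 mm outer diameter, 57 mm inner, 62 mm tall, floor 4 mm thick, about 0.16 kg; z along its axis towards the mouth. It stands upright on the work surface at the start. It and the narrow pot may change places.
- narrow_pot_center (a point): centre, half-way up, of the narrow loose pot: plain steel, open at the top, straight-sided, 40 mm outer diameter, 33 mm inner, 96 mm tall, floor 4 mm thick, about 0.12 kg; z along its axis towards the mouth. It stands upright on the work surface at the start.
- bath_floor (a point): centre of the inner floor of the shallow round steel bath fixed on the lifter's table (96 mm outer, 88 mm inner diameter, rim 18 mm above this floor). Rises with the table: 73 mm above the work surface at the start, 93 mm at full lift. Axes as the lifter's: z up, y along the cam shaft (lever on the -y side), x square to it, away from the robot.
- lifter: grey base plate of the cam lifter, 130 x 110 x 12 mm, fixed to the bench; origin at the centre of its underside, below the bath's centre; x square to the shaft, y along the shaft, z up. It may be turned by up to 0.2 rad.
- lever_bar (a point): middle of the lever's crossbar: round steel bar, 12 mm diameter, parallel to the shaft (lifter's y), reaching from the lever arm away from the table; 25 mm from here to its free end, about 27 mm to the arm's boss. 70 mm from the shaft axis, moves with the lever; some 52 mm above the work surface at the start, free above and below. It can turn between the fingers.
- lever_pivot (a point): point on the axis of the cam shaft, level with the middle of the crossbar along the shaft, 34 mm above the work surface, fixed to the base; the crossbar's middle moves on an upright circle of 70 mm about it, in the lifter's x-z plane. Axes as the lifter's.
- cam_lever (a joint): angle of the lever: 0 at rest, lying towards the robot (lifter's -x), 15 degrees above level; grows as the crossbar goes up and over to the far side (+x); 1.309 rad = straight up = highest lift; far stop 2.618. Springs and weight press it down to either side of the top: 2 to 6 N at the crossbar to move it; let go, it falls back unless nearly on top.
- lift_table (a joint): height of the lifter's table above its rest, m: 0 with the lever at rest or at the far stop, about 0.019 with the lever straight up; driven by the roller cam, lift = 0.026*cos(angle-1.309) - 0.007.
- cast: bystander: white plaster jaw model, 51 x 66 x 31 mm; origin under its centre.
- dropper: bystander: dropper bottle, 33 mm diameter, 80 mm tall; origin under its centre.
- small_jar: bystander: small screw-top jar, 37 mm diameter, 50 mm tall; origin under its centre.
- tape: bystander: roll of masking tape lying flat, 72 mm diameter, 19 mm tall; origin under its centre.
- carver: bystander: slim wax carver lying on the bench, 150 mm long along its y, 10 mm tall; origin under its centre.
Things that resemble listed ones, but are neither listed nor needed, are in the scene too. Leave any blue or green look-alike of the part that bears narrow_pot_center alone.

How it is judged:
On the way, in this order (a step that is already met when the one before it is completed fails the run):
1. the wide pot stands flat in the bath, let go (z of wide_pot_center in the frame of bath_floor between 0.027 and 0.035 m and horizontal distance between wide_pot_center and bath_floor below 0.016 m and angle between wide_pot_center's own z axis and vertical below 0.08 rad and contact force between the fingers and wide_pot below 0.2 N), for 0.2 s.
2. the narrow pot stands flat in the wide pot, let go (all of step 1 and z of narrow_pot_center in the frame of bath_floor between 0.048 and 0.056 m and horizontal distance between narrow_pot_center and wide_pot_center below 0.014 m and angle between narrow_pot_center's own z axis and vertical below 0.08 rad and contact force between the fingers and narrow_pot below 0.2 N), for 0.2 s.
At the end, for the whole second after the job is handed in: Both pots nested, upright (0.08 rad), on the floor below (4 mm), untouched; lever at rest at the top: lift over 17.8 of 19.3 mm, lever within 0.2 rad of upright; fingers on the crossbar (over 1 N, within 40 mm of its middle), not touching the table (all of step 2 and contact force between the fingers and lift_table below 0.2 N and value of joint lift_table above 0.0178 m and value of joint cam_lever between 1.11 and 1.51 rad and velocity of joint cam_lever between -0.1 and 0.1 rad/s and contact force between the fingers and cam_lever above 1 N and distance between the grasp point and lever_bar below 0.04 m); the arm keeps its last pose, push and grip.
It fails at once if a bystander is moved more than 30 mm (distance of any of cast, dropper, small_jar, tape, carver from where it was at the start of the episode above 0.03 m).
It fails at once if a pot is tipped over (angle between any of wide_pot_center, narrow_pot_center's own z axis and vertical above 0.7 rad).
It also fails if it takes over 61 s, if anything falls off the work surface, if the arm or the gripper's body presses on something with over 40 N, if the wrist force passes 120 N, or if a joint passes its speed limit or range.

ROBOT

A 6-joint arm with a two-finger parallel gripper is mounted at the origin on a cart in front of the work surface, level with it; the furniture and walls round the work are solid. World frame = base frame: x ahead of the robot, y to its left, z up, the work surface at z = 0. Lengths are in m, angles in rad, forces in N, time in s.
With the tool pointing down it reaches from about 0.425 to 1.125 m from the base axis. Payload 14.9 kg.
Tool frame: the origin (TCP) lies at the very end of the fingers, on their centre line; the grasp point (between the pads) lies 19 mm behind it (robot.grip_depth is the distance from the TCP to the grasp point, in m); z points along the fingers, x is the direction in which the jaws open and shut, and the axes are right-handed (so a half turn about z gives the same grasp; the last joint's range is limited). The gripper opens to 91 mm and grips with 3 to 60 N. Pads are 32 mm wide; open, the fingers measure 118 mm over their backs; the gripper's body (76 mm by 178 mm) begins 60 mm behind the grasp point.
Start: joints at [1.189, 0.379, 1.734, -0, 1.028, -0.033], TCP at [0.239, 0.658, 0.214] pointing down, gripper open.
Joint ranges: [-2.77, 2.77], [-0.74, 2.19], [0, 2.66], [-1.06, 4.2], [0.31, 2.87], [-3.08, 3.08]. Speed limits (rad/s): [1.89, 1.89, 2.39, 3.14, 3.14, 3.14].

INTERFACE

Orientations are given as a rotation vector (axis times angle).
In Python, from workcell import robot, capture gives the robot as it stands.
- The arm moves only by the tool step_arm, never from a script. Its argument "rows" is one flat list of numbers, 7 for each row, row after row: the turn, a rotation vector about the tool's x, y, z in degrees, then the shift along the tool's x, y, z in mm, then the finger opening in mm, from 0 to 91.2. In form: [wx, wy, wz, tx, ty, tz, grip, wx, wy, wz, tx, ty, tz, grip, ...]. A call has 1 to 5 rows; each row is the pose to reach, as a shift and turn from the pose measured when the call began, along the tool's axes at that moment; what a row does not reach only later rows make up. A row lasts 1/12 s, in which the tool goes at most 41.7 mm and 7.16 degrees, less where a joint would pass 70% of its speed; a pose out of reach is approached as far as the arm can. A call with a gripper value outside its range is refused whole. The fingers move at their own pace and stop on an object; "squeeze" is the grip in N (left out, the last holds). Time passes only in rows, so rows that repeat a pose let the fingers close. It gives the time, the measured TCP pose, the force and the opening at its end, in the units of the state.
- robot.state(): the state, without advancing time (a new reading comes with each control period).
- capture(name): name is "scene" or "top"; returns a dict with "color" (400x640x3 uint8, red, green, blue), "fx", "fy", "cx", "cy" (pixels), "cam_to_world" (4x4, takes a point from camera to world coordinates). Camera axes: x right, y up, looking along -z (the intrinsics and any distortion apply to the point x, -y, -z); pixel columns grow to the right and rows downward; lengths in m; the calibration is good to about 2 mm. A picture is of the moment at which its call begins. There is no depth.
- robot.sign_off(): hands the job in, once; it reports no verdict.
The state is a dict: "time_s": time; "qpos": joint angles; "qvel": joint speeds; "joint_torque": joint torques, N m; "tcp_pos": TCP position; "ee_rot": TCP orientation; "force": force on the tool from outside, world axes, zero at the start; "torque": the same for the moment, N m; "width": finger opening in m.
Only numpy, scipy, OpenCV 4.12 (cv2) and the standard library are available. Lean on these libraries where they do the work, as an engineer would, in place of code of your own. Each camera call takes 0.05 s, during which the arm holds its last target.

## Working session

There is one attempt and no reset: what is moved stays moved. The work goes in short steps, Python scripts to look and compute and a tool call to move; the robot and the scene stay as the last step left them, time stands still between calls to the robot, and variables do not carry over. Pictures are saved under pics/ and viewed, and the job is handed in when it is done.

Besides the shell and the picture viewer there is one more tool, called after "Call:" as name(argument=value, ...) on one line, values as JSON. step_arm: Moves the arm, as the interface text tells. Its arguments: {"type":"object","properties":{"rows":{"type":"array","items":{"type":"number"}},"squeeze":{"type":"number"}},"required":["rows"]}

```bash
mkdir -p pics; ls; python3 - <<'E'
from workcell import robot, capture
import cv2, numpy as np, pickle
print(robot.state())
for n in ("scene","top"):
    c=capture(n); cv2.imwrite(f"pics/{n}0.png",c["color"][:,:,::-1]); pickle.dump(c,open(f"{n}0.pkl","wb"))
    print({k:v for k,v in c.items() if k!="color"})
E
```

```text
pics
{'time_s': 0.0, 'qpos': array([ 1.18868566e+00,  3.79375050e-01,  1.73479296e+00,  9.85534301e-06,
        1.02853495e+00, -3.33048413e-02]), 'qvel': array([ 0.00058077,  0.00102364,  0.0004631 ,  0.00060396, -0.00052407,
        0.00068153]), 'joint_torque': array([ 2.28470861e-03, -7.63738775e+01, -4.34379494e+01,  6.52192184e-02,
        4.23529290e-02, -3.59098624e-05]), 'tcp_pos': array([0.23909601, 0.65746289, 0.21330566]), 'ee_rot': array([ 2.57272121e+00,  1.80192755e+00, -1.46801487e-03]), 'force': array([-0.21463401,  0.21873265, -0.17597465]), 'torque': array([0.04652526, 0.04579914, 0.0088396 ]), 'width': 0.0914706187613411}
{'fx': 507.24557535293394, 'fy': 507.24557535293394, 'cx': 314.381171787748, 'cy': 198.67105280849105, 'cam_to_world': array([[ 0.88834347,  0.24111238, -0.39078215,  0.05782471],
       [-0.45893865,  0.43865441, -0.77263033, -1.20720812],
       [-0.01487242,  0.86570614,  0.50033157,  0.70624898],
       [ 0.        ,  0.        ,  0.        ,  1.        ]])}
{'fx': 407.4279284378681, 'fy': 407.4279284378681, 'cx': 330.9322386376127, 'cy': 197.98505822216094, 'cam_to_world': array([[-0.02476846,  0.99760073, -0.06464749,  0.44858783],
       [-0.99968235, -0.02501783, -0.00305074, -0.29410894],
       [-0.00466076,  0.06455139,  0.9979035 ,  1.21836269],
       [ 0.        ,  0.        ,  0.        ,  1.        ]])}
```

View pics/scene0.png

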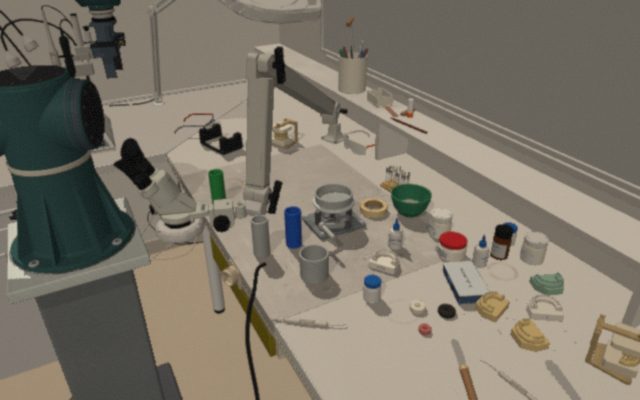

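View pics/top0.png

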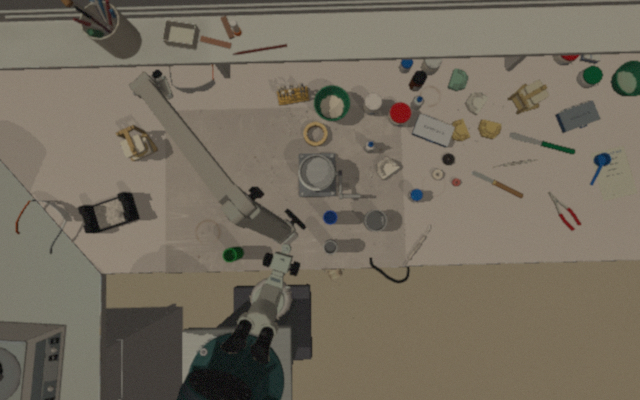

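```bash
python3 - <<'E'
import cv2
s=cv2.imread("pics/scene0.png");t=cv2.imread("pics/top0.png")
cv2.imwrite("pics/s_a.png",cv2.resize(s[150:310,190:430],None,fx=3.3,fy=3.3,interpolation=cv2.INTER_CUBIC))
cv2.imwrite("pics/s_b.png",cv2.resize(s[0:300,0:340],None,fx=2,fy=2,interpolation=cv2.INTER_CUBIC))
cv2.imwrite("pics/t_a.png",cv2.resize(t[100:290,260:460],None,fx=3.1,fy=3.1,interpolation=cv2.INTER_CUBIC))
cv2.imwrite("pics/t_b.png",cv2.resize(t[50:400,100:400],None,fx=1.7,fy=1.7,interpolation=cv2.INTER_CUBIC))
E
```

```text
(no output)
```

View pics/s_a.png

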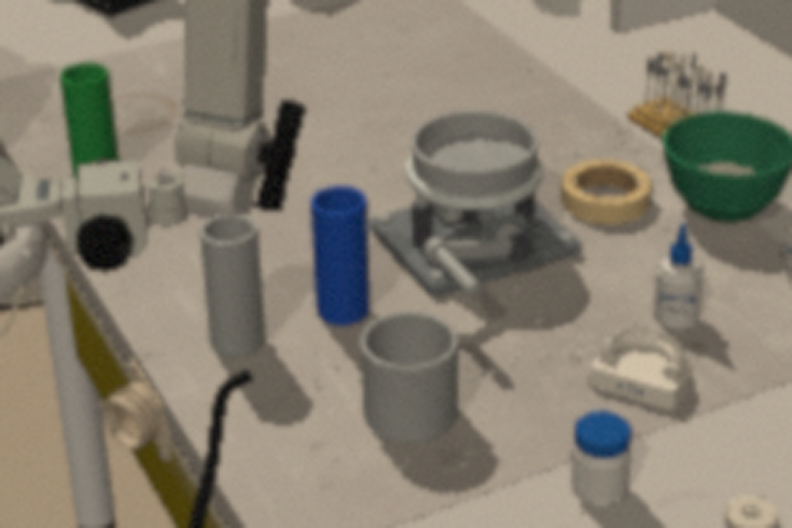

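View pics/s_b.png

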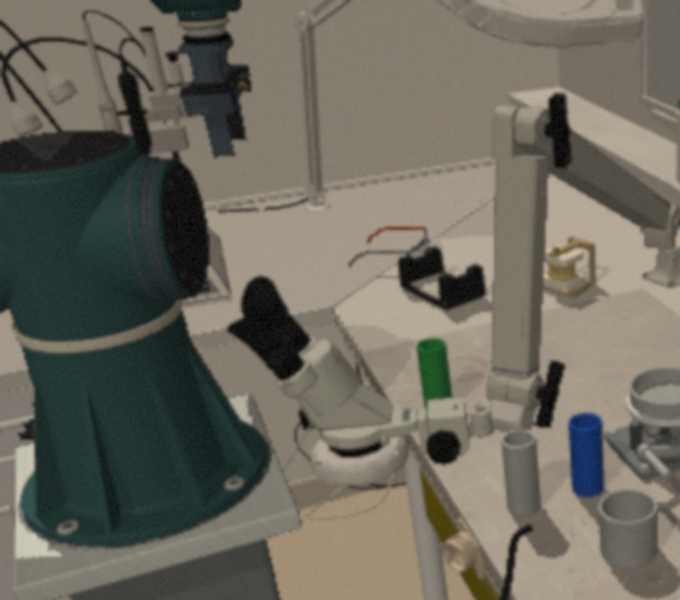

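View pics/t_a.png

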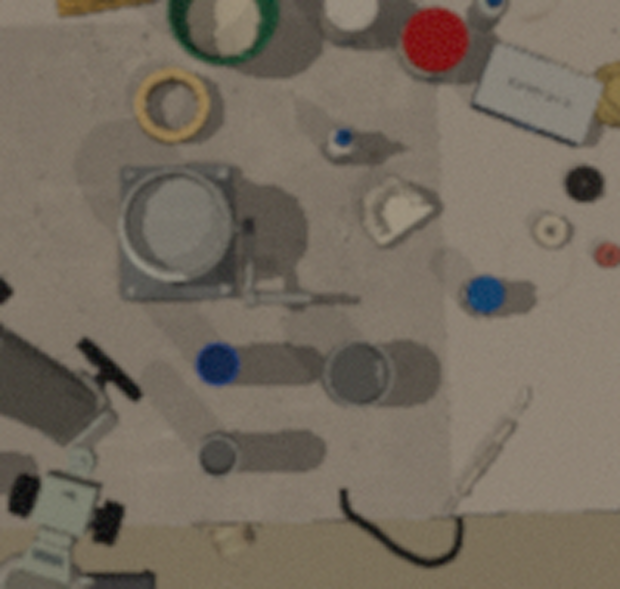

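View pics/t_b.png

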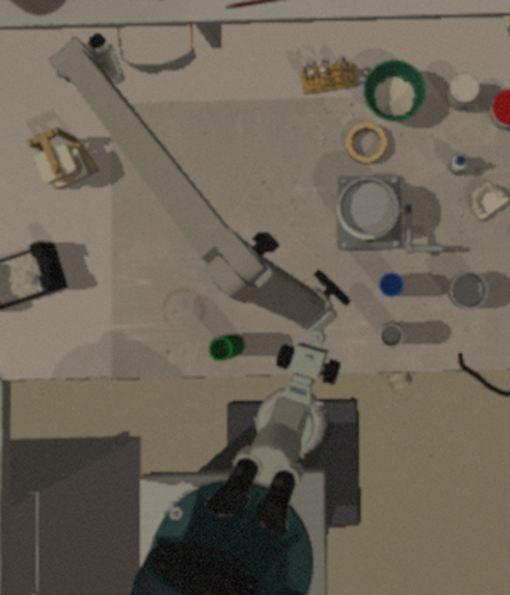

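```bash
cat > h.py <<'E'
import numpy as np, pickle, cv2
def ray(c,u,v):
    M=c["cam_to_world"]; d=M[:3,:3]@np.array([(u-c["cx"])/c["fx"],-(v-c["cy"])/c["fy"],-1.0]); return M[:3,3],d/np.linalg.norm(d)
def onz(c,u,v,z):
    o,d=ray(c,u,v); return o+d*(z-o[2])/d[2]
def proj(c,p):
    M=c["cam_to_world"]; q=M[:3,:3].T@(np.array(p)-M[:3,3]); return np.array([c["cx"]+c["fx"]*q[0]/-q[2], c["cy"]-c["fy"]*q[1]/-q[2]])
def tri(c1,a,c2,b):
    o1,d1=ray(c1,*a);o2,d2=ray(c2,*b)
    A=np.stack([d1,-d2],1);t=np.linalg.lstsq(A,o2-o1,rcond=None)[0]
    p,q=o1+t[0]*d1,o2+t[1]*d2; return (p+q)/2,np.linalg.norm(p-q)
def load(n): return pickle.load(open(n+".pkl","rb"))
E
python3 - <<'E'
from h import *
np.set_printoptions(precision=4,suppress=True)
s,t=load("scene0"),load("top0")
for n,a,b in [("lowhandle mid",(277,197),(295,218)),("uphandle",(279,65),(255,192)),("eyepL",(131,142),(236,345)),("eyepR",(126,163),(258,350)),("knob",(221,223),(295,268)),("ring obj",(180,225),(270,295)),("elbow top",(252,52),(240,200)),("postlow end",(255,205),(290,237)),("far end",(345,95),(141,82))]:
    print(n,tri(s,a,t,b))
E
```

```text
lowhandle mid (array([ 0.4688, -0.189 ,  0.0806]), np.float64(2.4724552432217066e-05))
uphandle (array([ 0.5165, -0.1363,  0.3905]), np.float64(0.003885007936650168))
eyepL (array([ 0.1709, -0.0596,  0.2431]), np.float64(0.0017724414229838017))
eyepR (array([ 0.1481, -0.1053,  0.2143]), np.float64(0.0047600856716286544))
knob (array([ 0.3246, -0.1822,  0.0445]), np.float64(0.004660009481337493))
ring obj (array([ 0.2435, -0.1049,  0.0197]), np.float64(0.00990061317642177))
elbow top (array([ 0.483 , -0.1058,  0.4182]), np.float64(0.03836405220737401))
postlow end (array([ 0.4158, -0.1723,  0.064 ]), np.float64(0.0003262705492358567))
far end (array([0.8589, 0.1938, 0.164 ]), np.float64(0.04791843814660633))
```

```bash
python3 - <<'E'
from h import *
np.set_printoptions(precision=3,suppress=True)
s,t=load("scene0"),load("top0")
print("lamp base",onz(s,158,102,0))
for px in [(152,10),(240,8),(320,10),(275,18)]:
    o,d=ray(s,*px); print(px,[(o+d*L).round(2).tolist() for L in (1.4,1.6,1.8,2.0,2.2,2.4)])
print("proj tcp",proj(s,[0.239,.658,.214]))
# far base of microscope: top
for px in [(141,85),(160,88),(157,75)]: print(px,onz(t,*px,0),onz(t,*px,.3))
for px in [(335,140),(330,125)]: print(px,onz(s,*px,0))
E
```

```text
lamp base [0.406 0.923 0.   ]
(152, 10) [[0.3, 0.15, 0.49], [0.34, 0.35, 0.46], [0.37, 0.54, 0.43], [0.41, 0.74, 0.39], [0.45, 0.93, 0.36], [0.48, 1.13, 0.33]]
(240, 8) [[0.51, 0.1, 0.48], [0.58, 0.28, 0.45], [0.64, 0.47, 0.42], [0.71, 0.66, 0.39], [0.77, 0.84, 0.35], [0.84, 1.03, 0.32]]
(320, 10) [[0.7, 0.01, 0.47], [0.79, 0.19, 0.44], [0.88, 0.36, 0.41], [0.98, 0.54, 0.37], [1.07, 0.71, 0.34], [1.16, 0.89, 0.3]]
(275, 18) [[0.59, 0.06, 0.46], [0.67, 0.24, 0.42], [0.75, 0.42, 0.38], [0.82, 0.61, 0.35], [0.9, 0.79, 0.31], [0.98, 0.97, 0.28]]
proj tcp [115.964  72.964]
(141, 85) [0.888 0.282 0.   ] [0.78 0.14 0.3 ]
(160, 88) [0.877 0.223 0.   ] [0.772 0.096 0.3  ]
(157, 75) [0.918 0.233 0.   ] [0.803 0.103 0.3  ]
(335, 140) [0.859 0.211 0.   ]
(330, 125) [0.911 0.341 0.   ]
```

```bash
python3 - <<'E'
import cv2
s=cv2.imread("pics/scene0.png")
cv2.imwrite("pics/s_c.png",cv2.resize(s[0:170,0:400],None,fx=2,fy=2,interpolation=cv2.INTER_CUBIC))
E
```

```text
(no output)
```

View pics/s_c.png

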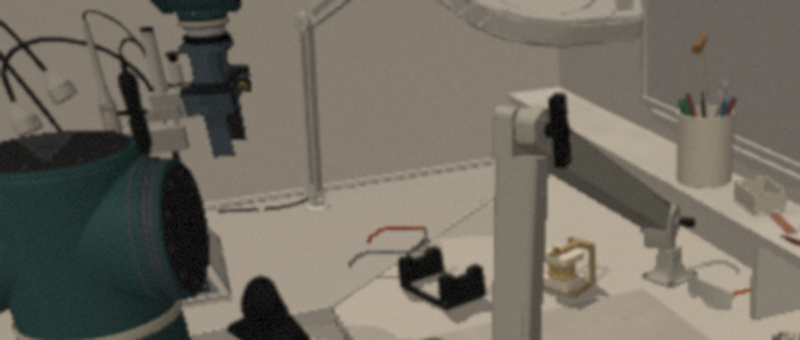

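```bash
python3 - <<'E'
import cv2
s=cv2.imread("pics/scene0.png");t=cv2.imread("pics/top0.png")
cv2.imwrite("pics/t_c.png",cv2.resize(t[140:260,290:400],None,fx=5,fy=5,interpolation=cv2.INTER_CUBIC))
cv2.imwrite("pics/s_d.png",cv2.resize(s[175:290,245:375],None,fx=5,fy=5,interpolation=cv2.INTER_CUBIC))
E
```

```text
(no output)
```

View pics/t_c.png

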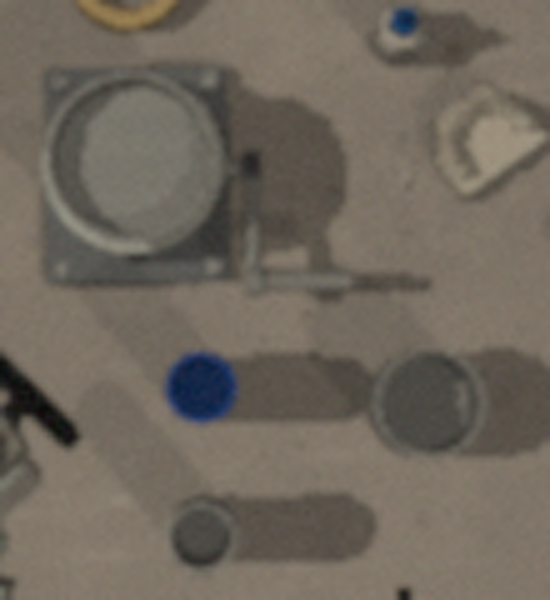

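View pics/s_d.png

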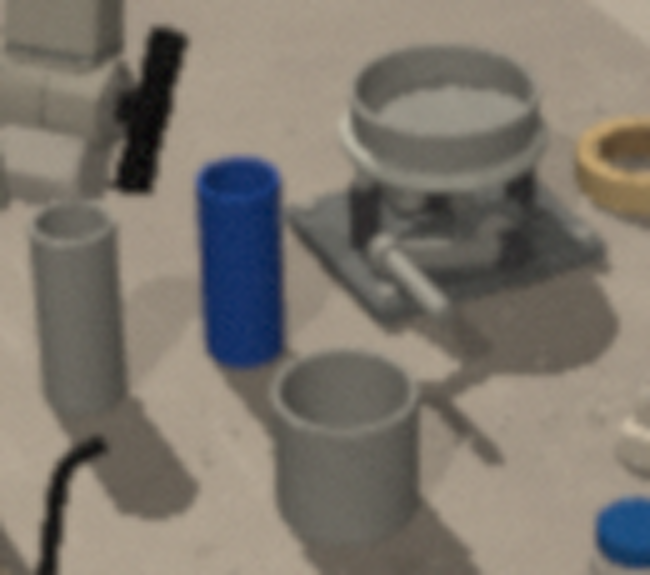

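```bash
python3 - <<'E'
from h import *
np.set_printoptions(precision=4,suppress=True)
s,t=load("scene0"),load("top0")
T=lambda x,y:((x+.5)/5-.5+290,(y+.5)/5-.5+140)
S=lambda x,y:((x+.5)/5-.5+245,(y+.5)/5-.5+175)
for n,a,b,z in [("wide",(427,401),(345,394),.062),("narrow",(203.5,532),(74,222),.096),("bath",(135,162),(445,97),.091)]:
    print(n,onz(t,*T(*a),z),onz(s,*S(*b),z),tri(t,T(*a),s,S(*b)))
print("bar ends",onz(t,*T(250,283),.052),onz(t,*T(352,283),.052), tri(t,T(352,283),s,S(440,305)))
print("plate",[onz(t,*T(*p),.012)[:2] for p in [(45,65),(231,65),(233,284),(43,284)]])
print("blue",onz(t,*T(202,386),.096))
for n,z in (("bar tri",0),): print(tri(t,T(250,283),s,S(383,245)))
E
```

```text
wide [ 0.4585 -0.4138  0.062 ] [ 0.4522 -0.4194  0.062 ] (array([ 0.4569, -0.4137,  0.0568]), np.float64(0.003431358233191254))
narrow [ 0.3896 -0.2857  0.096 ] [ 0.3837 -0.2865  0.096 ] (array([ 0.387 , -0.2847,  0.0941]), np.float64(0.0051757435268637774))
bath [ 0.5951 -0.2526  0.091 ] [ 0.5904 -0.2595  0.091 ] (array([ 0.5952, -0.2521,  0.0861]), np.float64(0.0012073378421042793))
bar ends [ 0.5287 -0.3155  0.052 ] [ 0.5272 -0.374   0.052 ] (array([ 0.5258, -0.3732,  0.0566]), np.float64(0.0024378912098132746))
plate [array([ 0.6651, -0.1972]), array([ 0.6623, -0.3083]), array([ 0.5311, -0.3062]), array([ 0.5339, -0.1934])]
blue [ 0.4695 -0.2868  0.096 ]
(array([ 0.5273, -0.315 ,  0.0555]), np.float64(0.002366056314562581))
```

```bash
cat >> h.py <<'E'
from scipy.spatial.transform import Rotation as R, Slerp
def go(p,yaw,n=None,frac=1.0):
    """yaw (deg) = world azimuth of tool x, tool pointing down; prints rows"""
    from workcell import robot
    st=robot.state(); P=np.array(st["tcp_pos"]); R0=R.from_rotvec(st["ee_rot"])
    y=np.radians(yaw); X=np.array([np.cos(y),np.sin(y),0]); Z=np.array([0,0,-1.]); Rt=R.from_matrix(np.stack([X,np.cross(Z,X),Z],1))
    w=(R0.inv()*Rt).as_rotvec(degrees=True); d=R0.inv().apply(np.array(p)-P)*1000
    k=max(np.linalg.norm(d)/41.7,np.linalg.norm(w)/7.16); print("tcp",P.round(4),"force",np.round(st["force"],1),"w",round(st["width"],4),"t",round(st["time_s"],2),"min rows",round(k,2))
    n=n or int(np.ceil(k)); n=max(n,1)
    for i in range(1,n+1): print((w*i/n).round(1).tolist()+(d*i/n).round(0 if n>1 else 1).tolist())
E
python3 - <<'E'
from h import *
go([.171,.47,.55],68)
s,t=load("scene0"),load("top0")
print(tri(t,(370.6,258),s,(264,264.5)))
E
```

```text
tcp [0.2391 0.6575 0.2133] force [-0.3  0.1 -0.3] w 0.0911 t 0.1 min rows 9.38
[-0.0, 0.0, 0.2, -20.0, 0.0, -34.0]
[-0.0, 0.0, 0.4, -40.0, 0.0, -67.0]
[-0.0, 0.0, 0.6, -60.0, 0.0, -101.0]
[-0.0, 0.0, 0.8, -80.0, 0.0, -135.0]
[-0.0, 0.0, 1.0, -100.0, 0.0, -168.0]
[-0.0, 0.0, 1.2, -120.0, 0.0, -202.0]
[-0.0, 0.0, 1.4, -140.0, 0.0, -236.0]
[-0.0, 0.0, 1.6, -160.0, 0.0, -269.0]
[-0.0, 0.1, 1.8, -180.0, 0.0, -303.0]
[-0.0, 0.1, 2.0, -200.0, 0.0, -336.0]
(array([ 0.34869339, -0.39778376,  0.05560924]), np.float64(0.004638233362444493))
```

Call:
step_arm(rows=[0, 0, 0, -20, 0, -35, 91, 0, 0, 0, -40, 0, -70, 91, 0, 0, 0, -60, 0, -105, 91, 0, 0, 0, -80, 0, -140, 91, 0, 0, 0, -100, 0, -175, 91])

```text
time_s: 0.52
tcp_pos: [0.2045, 0.5624, 0.3896]
ee_rot: [2.573, 1.802, -0.002]
force: [-0.1, 0.4, 0.8]
width: 0.0907
```

Call:
step_arm(rows=[0, 0, 0, -20, 0, -35, 91, 0, 0, 0, -40, 0, -70, 91, 0, 0, 0, -60, 0, -105, 91, 0, 0, 0, -80, 0, -140, 91, 0, 0, 0, -100, 0, -175, 91])

```text
time_s: 0.93
tcp_pos: [0.1699, 0.4673, 0.5663]
ee_rot: [2.572, 1.802, -0.002]
force: [1.2, 0.3, 0.7]
width: 0.0907
```

```bash
python3 - <<'E'
from h import *
from workcell import robot
print(robot.state()["qpos"])
for a in (46,): go([.5*np.cos(np.radians(a)),.5*np.sin(np.radians(a)),.56],a,5)
E
```

```text
[ 1.17524825e+00 -1.96794816e-01  1.73753988e+00 -3.87471968e-05
  1.60269497e+00 -4.67406059e-02]
tcp [0.1699 0.4673 0.5663] force [1.2 0.3 0.7] w 0.0907 t 0.93 min rows 4.98
[0.0, 0.0, 4.8, -8.0, 41.0, 1.0]
[0.0, 0.0, 9.6, -16.0, 81.0, 3.0]
[0.0, 0.1, 14.4, -24.0, 122.0, 4.0]
[0.0, 0.1, 19.2, -32.0, 163.0, 5.0]
[0.0, 0.1, 24.0, -40.0, 204.0, 6.0]
```

Call:
step_arm(rows=[0, 0, 4.4, -1.5, 38, 0, 91, 0, 0, 8.8, -6, 76, 0, 91, 0, 0, 13.2, -13, 113.5, 0, 91, 0, 0, 17.6, -23, 150, 0, 91, 0, 0, 22, -36, 186, 0, 91])

```text
time_s: 1.35
tcp_pos: [0.3336, 0.3687, 0.566]
ee_rot: [2.871, 1.273, -0.003]
force: [0.9, 0.2, 0.5]
width: 0.0911
```

Call:
step_arm(rows=[0, 0, 4.4, -1.5, 38, 0, 91, 0, 0, 8.8, -6, 76, 0, 91, 0, 0, 13.2, -13, 113.5, 0, 91, 0, 0, 17.6, -23, 150, 0, 91, 0, 0, 22, -36, 186, 0, 91])

```text
time_s: 1.77
tcp_pos: [0.4481, 0.2155, 0.5658]
ee_rot: [3.062, 0.696, -0.003]
force: [1.1, 1.0, -0.1]
width: 0.091
```

```bash
python3 - <<'E'
from h import *
from workcell import robot,capture
print(robot.state()["qpos"])
for n in ("scene","top"):
    c=capture(n); cv2.imwrite(f"pics/{n}1.png",c["color"][:,:,::-1])
a=np.hstack([cv2.resize(cv2.imread(f"pics/{n}1.png"),(400,250)) for n in ("scene","top")]); cv2.imwrite("pics/both1.png",a)
E
```

```text
[ 4.02157139e-01 -1.96613404e-01  1.73816727e+00 -1.42010685e-03
  1.60226480e+00 -4.47108624e-02]
```

View pics/both1.png

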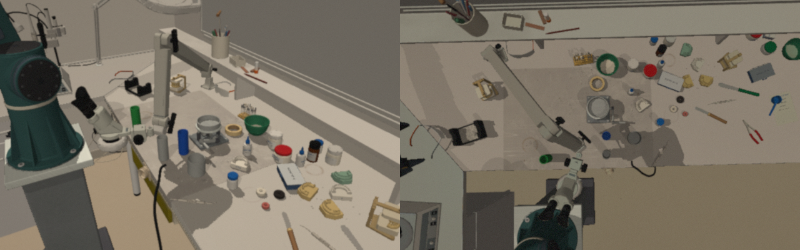

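Call:
step_arm(rows=[0, 0, 4.4, -1.5, 38, 0, 91, 0, 0, 8.8, -6, 76, 0, 91, 0, 0, 13.2, -13, 113.5, 0, 91, 0, 0, 17.6, -23, 150, 0, 91, 0, 0, 22, -36, 186, 0, 91])

```text
time_s: 2.28
tcp_pos: [0.4962, 0.0288, 0.5659]
ee_rot: [3.138, 0.088, -0.003]
force: [1.1, 0.5, -0.1]
width: 0.0913
```

Call:
step_arm(rows=[0, 0, 4.4, -1.5, 38, 0, 91, 0, 0, 8.8, -6, 76, 0, 91, 0, 0, 13.2, -13, 113.5, 0, 91, 0, 0, 17.6, -23, 150, 0, 91, 0, 0, 22, -36, 186, 0, 91])

```text
time_s: 2.7
tcp_pos: [0.4703, -0.1602, 0.5662]
ee_rot: [3.096, -0.516, -0.003]
force: [0.5, -0.0, -0.7]
width: 0.0908
```

Call:
step_arm(rows=[0, 0, 4.4, -1.5, 38, 0, 91, 0, 0, 8.8, -6, 76, 0, 91, 0, 0, 13.2, -13, 113.5, 0, 91, 0, 0, 17.6, -23, 150, 0, 91, 0, 0, 22, -36, 186, 0, 91])

```text
time_s: 3.12
tcp_pos: [0.3751, -0.3254, 0.5665]
ee_rot: [2.939, -1.101, -0.002]
force: [1.6, 0.4, 0.0]
width: 0.0911
```

```bash
python3 - <<'E'
from h import *
go([.456,-.416,.25],-42)
E
```

```text
tcp [ 0.3751 -0.3254  0.5665] force [1.6 0.4 0. ] w 0.0911 t 3.12 min rows 8.13
[0.0, 0.0, 0.1, 13.0, 2.0, 35.0]
[0.0, 0.0, 0.2, 27.0, 3.0, 70.0]
[0.1, 0.0, 0.3, 40.0, 5.0, 105.0]
[0.1, 0.0, 0.4, 54.0, 6.0, 141.0]
[0.1, 0.0, 0.5, 67.0, 8.0, 176.0]
[0.1, 0.0, 0.6, 80.0, 9.0, 211.0]
[0.1, 0.0, 0.7, 94.0, 11.0, 246.0]
[0.2, 0.0, 0.8, 107.0, 13.0, 281.0]
[0.2, 0.0, 0.9, 121.0, 14.0, 316.0]
```

Call:
step_arm(rows=[0, 0, 0, 14, 2, 36, 91, 0, 0, 0, 28, 3, 72, 91, 0, 0, 0, 42, 5, 108, 91, 0, 0, 0, 56, 6, 144, 91, 0, 0, 0, 70, 8, 180, 91])

```text
time_s: 3.53
tcp_pos: [0.4226, -0.3777, 0.3847]
ee_rot: [2.94, -1.1, -0.002]
force: [0.0, -1.1, 0.3]
width: 0.0908
```

Call:
step_arm(rows=[0, 0, 0, 13, 2, 36, 91, 0, 0, 0, 26, 3, 72, 91, 0, 0, 0, 39, 5, 108, 91, 0, 0, 0, 51, 6, 144, 91, 0, 0, 0, 51, 6, 180, 91])

```text
time_s: 3.95
tcp_pos: [0.458, -0.4165, 0.2028]
ee_rot: [2.94, -1.099, -0.001]
force: [0.7, -0.2, 0.8]
width: 0.0908
```

Call:
step_arm(rows=[0, 0, 0, 0, 0, 36, 91, 0, 0, 0, 0, 0, 72, 91, 0, 0, 0, 0, 0, 85, 91])

```text
time_s: 4.2
tcp_pos: [0.4562, -0.4143, 0.1128]
ee_rot: [2.943, -1.099, -0.01]
force: [-0.9, 1.5, 0.1]
width: 0.091
```

```bash
cat > look.py <<'E'
import sys
from h import *
from workcell import robot,capture
# usage: look.py tag  su0 sv0 su1 sv1 tu0 tv0 tu1 tv1
tag=sys.argv[1]; b=list(map(int,sys.argv[2:]))
o=[]
for n,(x0,y0,x1,y1) in (("scene",b[:4]),("top",b[4:])):
    c=capture(n); pickle.dump(c,open(f"{n}{tag}.pkl","wb"))
    im=c["color"][y0:y1,x0:x1,::-1]; f=min(398/im.shape[1],590/im.shape[0]); print(n,"scale",round(f,3),"off",x0,y0)
    im=cv2.resize(im,None,fx=f,fy=f,interpolation=cv2.INTER_CUBIC); pad=np.zeros((598,400,3),np.uint8); pad[:im.shape[0],:im.shape[1]]=im; o.append(pad)
cv2.imwrite(f"pics/look{tag}.png",np.hstack(o))
st=robot.state(); print(st["tcp_pos"].round(4),st["qpos"].round(3),np.round(st["force"],1),round(st["width"],4),round(st["time_s"],2))
E
python3 look.py A 190 100 430 320 280 120 440 300
```

```text
scene scale 1.658 off 190 100
top scale 2.487 off 280 120
[ 0.457  -0.4154  0.1156] [-0.774  0.385  1.941 -0.004  0.82  -0.056] [0.6 0.3 1. ] 0.0911 4.3
```

View pics/lookA.png

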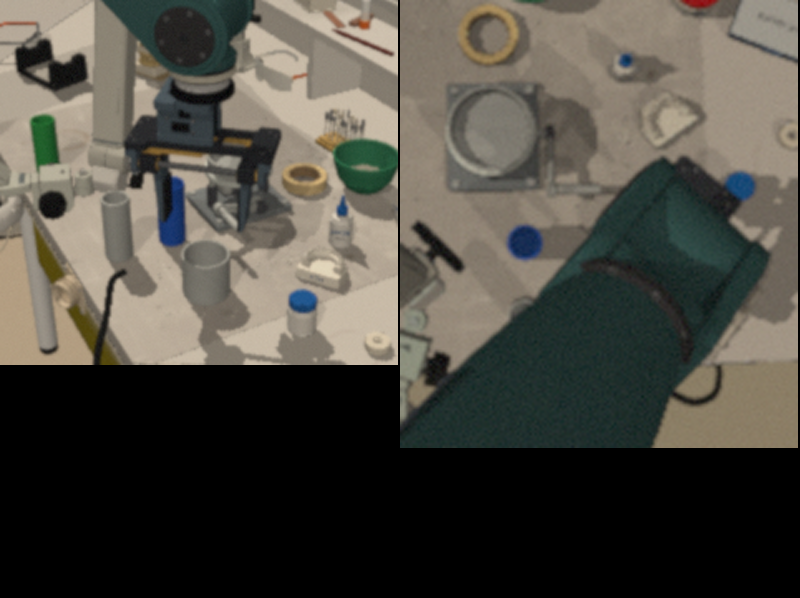

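```bash
python3 - <<'E'
from h import *
s=load("sceneA")
for z in np.arange(.3,.6,.03): print(round(z,2),proj(s,[.403,-.475,z]).round(0),proj(s,[.457,-.415,z]).round(0))
E
python3 - <<'E'
from h import *
go([.456,-.416,.030],-42)
E
```

```text
0.3 [301. 169.] [313. 151.]
0.33 [301. 154.] [313. 136.]
0.36 [300. 138.] [312. 121.]
0.39 [300. 122.] [312. 106.]
0.42 [299. 105.] [312.  90.]
0.45 [299.  87.] [311.  73.]
0.48 [298.  69.] [311.  56.]
0.51 [298.  50.] [311.  38.]
0.54 [297.  30.] [311.  20.]
0.57 [296.  10.] [310.   1.]
tcp [ 0.457  -0.4154  0.1156] force [0.6 0.3 1. ] w 0.0911 t 4.3 min rows 2.05
[0.1, 0.1, 0.3, 0.0, 0.0, 29.0]
[0.1, 0.2, 0.7, 0.0, 1.0, 57.0]
[0.2, 0.2, 1.0, 0.0, 1.0, 86.0]
```

```bash
sed -i 's/def go(p,yaw,n=None,frac=1.0):/def go(p,yaw,n=None,tilt=0.0):/; s/Z=np.array(\[0,0,-1.\]);/c,s_=np.cos(np.radians(tilt)),np.sin(np.radians(tilt)); Z=np.array([-s_*np.sin(y),s_*np.cos(y),-c]);/' h.py
python3 - <<'E'
from h import *
go([.456,-.416,.125],0,10,tilt=18)
E
```

```text
tcp [ 0.457  -0.4154  0.1156] force [0.6 0.3 1. ] w 0.0911 t 4.3 min rows 6.23
[1.7, -0.6, -4.1, -0.0, 0.0, -1.0]
[3.5, -1.2, -8.1, -0.0, 0.0, -2.0]
[5.2, -1.8, -12.2, -0.0, 0.0, -3.0]
[6.9, -2.5, -16.3, -0.0, 0.0, -4.0]
[8.6, -3.1, -20.3, -0.0, 1.0, -5.0]
[10.4, -3.7, -24.4, -0.0, 1.0, -6.0]
[12.1, -4.3, -28.5, -0.0, 1.0, -7.0]
[13.8, -4.9, -32.5, -0.0, 1.0, -7.0]
[15.6, -5.5, -36.6, -0.0, 1.0, -8.0]
[17.3, -6.1, -40.7, -0.0, 1.0, -9.0]
```

Call:
step_arm(rows=[2.6, -0.9, -6.1, 0, 0, -2, 91, 5.2, -1.8, -12.2, 0, 0, -4, 91, 7.8, -2.7, -18.3, 0, 0, -6, 91, 10.4, -3.7, -24.4, 0, 1, -8, 91, 13, -4.6, -30.5, 0, 1, -10, 91])

```text
time_s: 4.72
tcp_pos: [0.4575, -0.4172, 0.129]
ee_rot: [-2.892, 0.253, -0.004]
force: [-0.4, 1.1, 0.2]
width: 0.0907
```

```bash
python3 - <<'E'
from h import *
go([.456,-.416,.115],0,3,tilt=18)
E
```

```text
tcp [ 0.4575 -0.4172  0.129 ] force [-0.4  1.1  0.2] w 0.0907 t 4.72 min rows 1.51
[1.4, -0.6, -3.3, -0.0, 1.0, 5.0]
[2.9, -1.1, -6.5, -1.0, 2.0, 9.0]
[4.3, -1.7, -9.8, -1.0, 2.0, 14.0]
```

Call:
step_arm(rows=[2.2, -0.9, -5, -1, 1, 6, 91, 4.3, -1.7, -9.8, -1, 2, 12, 91, 4.3, -1.7, -9.8, -1, 2, 14, 91])

```text
time_s: 4.97
tcp_pos: [0.4576, -0.4171, 0.117]
ee_rot: [-2.828, -0.007, -0.003]
force: [-0.4, -0.0, -0.7]
width: 0.0911
```

```bash
python3 look.py B 190 100 430 320 280 120 440 300
python3 - <<'E'
from h import *
go([.456,-.4165,.034],0,4,tilt=18)
E
```

```text
scene scale 1.658 off 190 100
top scale 2.487 off 280 120
[ 0.4571 -0.4161  0.1163] [-0.864  0.48   1.823  0.228  1.089 -0.993] [ 0.4  1.2 -0.4] 0.091 5.07
tcp [ 0.4571 -0.4161  0.1163] force [ 0.4  1.2 -0.4] w 0.091 t 5.07 min rows 1.97
[0.0, -0.0, -0.0, -0.0, 6.0, 20.0]
[0.1, -0.0, -0.1, -1.0, 13.0, 39.0]
[0.1, -0.1, -0.1, -1.0, 19.0, 59.0]
[0.1, -0.1, -0.1, -1.0, 26.0, 78.0]
```

View pics/lookB.png

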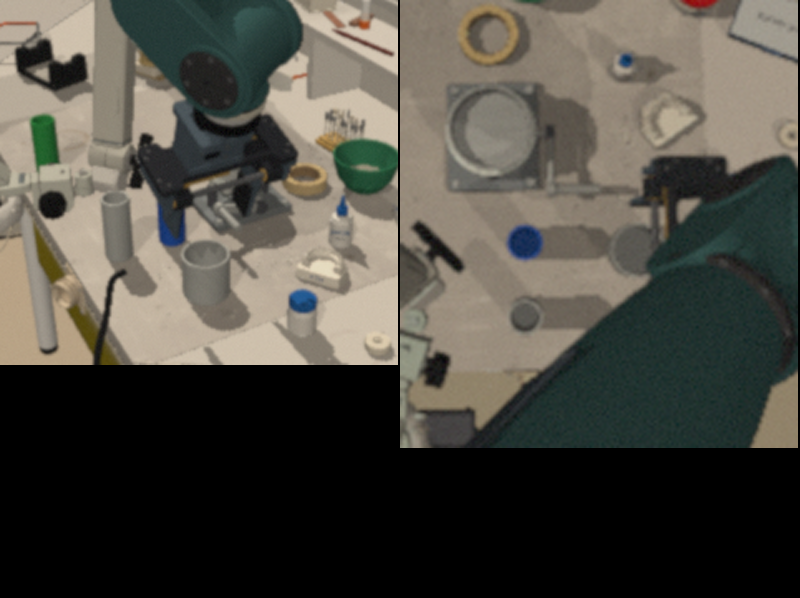

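Call:
step_arm(rows=[0, 0, 0, -1, 0, 20, 91, 0, 0, 0, -1, 7, 40, 91, 0, 0, 0, -1, 14, 60, 91, 0, 0, 0, -1, 20, 79, 91, 0, 0, 0, -1, 20, 80, 91])

```text
time_s: 5.48
tcp_pos: [0.4554, -0.4092, 0.0323]
ee_rot: [-2.828, 0.007, 0.002]
force: [-0.5, 1.1, -0.8]
width: 0.0911
```

```bash
python3 look.py C 240 150 360 320 330 170 440 300
python3 - <<'E'
from h import *
go([.456,-.4105,.034],0,2,tilt=18)
E
```

```text
scene scale 3.317 off 240 150
top scale 3.618 off 330 170
[ 0.4564 -0.4104  0.0349] [-0.859  0.593  1.836  0.248  0.965 -1.023] [0.1 0.5 0.3] 0.091 5.58
tcp [ 0.4564 -0.4104  0.0349] force [0.1 0.5 0.3] w 0.091 t 5.58 min rows 0.03
[0.1, -0.0, -0.1, -0.0, 0.0, 0.0]
[0.1, -0.1, -0.2, -0.0, 0.0, 1.0]
```

View pics/lookC.png

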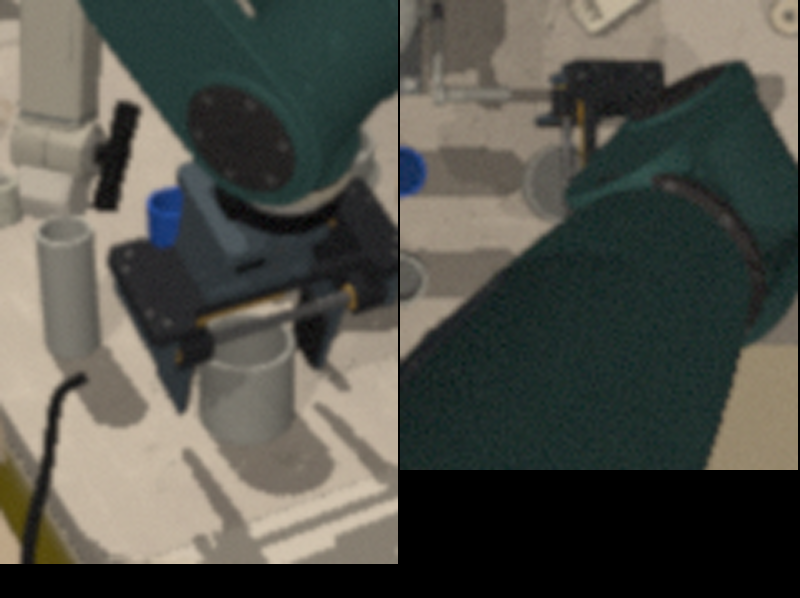

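Call:
step_arm(rows=[0, 0, 0, 0, 0, 0, 58, 0, 0, 0, 0, 0, 0, 58, 0, 0, 0, 0, 0, 0, 58, 0, 0, 0, 0, 0, 0, 58, 0, 0, 0, 0, 0, 0, 58], squeeze=25)

```text
time_s: 6.0
tcp_pos: [0.4567, -0.4107, 0.0357]
ee_rot: [-2.83, 0.005, -0.002]
force: [-0.1, 0.3, 7.5]
width: 0.0646
```

Call:
step_arm(rows=[0, 0, 0, 0, 0, 0, 58, 0, 0, 0, 0, 0, 0, 58, 0, 0, 0, 0, 0, 0, 58])

```text
time_s: 6.25
tcp_pos: [0.4567, -0.4108, 0.0358]
ee_rot: [-2.83, 0.005, -0.002]
force: [0.5, 0.8, 1.7]
width: 0.0643
```

```bash
python3 - <<'E'
from h import *
go([.4567,-.4108,.20],0,5,tilt=18)
E
```

```text
tcp [ 0.4567 -0.4108  0.0358] force [0.5 0.8 1.7] w 0.0643 t 6.25 min rows 3.94
[0.0, -0.0, -0.0, 0.0, -10.0, -31.0]
[0.1, -0.0, -0.1, 0.0, -20.0, -63.0]
[0.1, -0.1, -0.1, 0.0, -30.0, -94.0]
[0.1, -0.1, -0.2, 0.0, -40.0, -125.0]
[0.2, -0.1, -0.2, 0.0, -50.0, -156.0]
```

Call:
step_arm(rows=[0, 0, 0, 0, -5, -16, 58, 0, 0, 0, 0, -15, -47, 58, 0, 0, 0, 0, -27, -84, 58, 0, 0, 0, 0, -39, -120, 58, 0, 0, 0, 0, -50, -156, 58])

```text
time_s: 6.67
tcp_pos: [0.4562, -0.4105, 0.201]
ee_rot: [-2.83, 0.005, -0.001]
force: [0.4, -0.2, -2.2]
width: 0.0646
```

```bash
python3 look.py D 190 80 390 300 280 120 440 300; python3 - <<'E'
from h import *
go([.594,-.250,.20],0,6,tilt=18)
E
```

```text
scene scale 1.99 off 190 80
top scale 2.487 off 280 120
[ 0.4585 -0.4131  0.2055] [-0.859  0.36   1.803  0.217  1.215 -0.956] [ 0.4 -0.3 -1.7] 0.0642 6.77
tcp [ 0.4585 -0.4131  0.2055] force [ 0.4 -0.3 -1.7] w 0.0642 t 6.77 min rows 5.09
[0.1, -0.1, -0.0, 22.0, -26.0, 9.0]
[0.2, -0.1, -0.0, 45.0, -51.0, 18.0]
[0.3, -0.2, -0.1, 67.0, -77.0, 28.0]
[0.4, -0.3, -0.1, 90.0, -103.0, 37.0]
[0.4, -0.4, -0.1, 112.0, -129.0, 46.0]
[0.5, -0.4, -0.1, 135.0, -154.0, 55.0]
```

View pics/lookD.png

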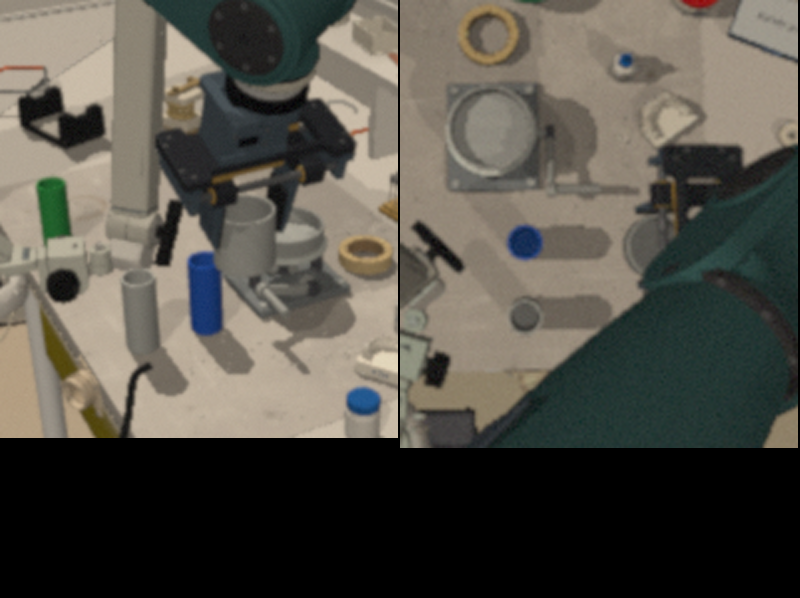

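Call:
step_arm(rows=[0, 0, 0, 22, -26, 8, 58, 0, 0, 0, 45, -51, 16, 58, 0, 0, 0, 67, -77, 24, 58, 0, 0, 0, 90, -103, 32, 58, 0, 0, 0, 112, -129, 40, 58])

```text
time_s: 7.18
tcp_pos: [0.5715, -0.2769, 0.2058]
ee_rot: [-2.836, 0.005, -0.009]
force: [0.4, -1.1, -2.1]
width: 0.0645
```

```bash
python3 look.py E 190 20 390 300 200 120 440 300
```

```text
scene scale 1.99 off 190 20
top scale 1.658 off 200 120
[ 0.5728 -0.2749  0.2058] [-0.592  0.361  1.802  0.279  1.163 -0.727] [ 0.3 -0.9 -1.2] 0.0642 7.28
```

View pics/lookE.png

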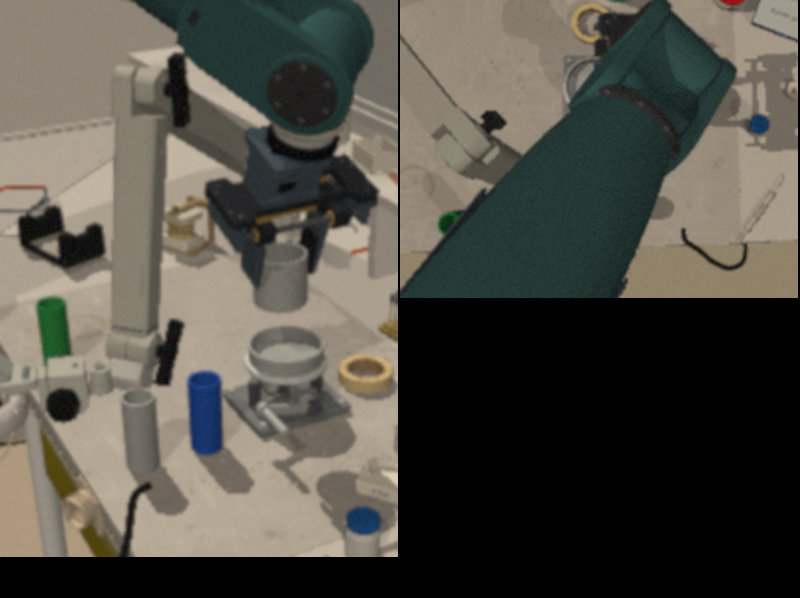

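```bash
python3 - <<'E'
from h import *
go([.594,-.251,.165],0,3,tilt=18)
E
```

```text
tcp [ 0.5728 -0.2749  0.2058] force [ 0.3 -0.9 -1.2] w 0.0642 t 7.28 min rows 1.24
[0.2, -0.1, 0.0, 7.0, -4.0, 15.0]
[0.3, -0.2, 0.0, 14.0, -7.0, 31.0]
[0.5, -0.3, 0.1, 21.0, -11.0, 46.0]
```

Call:
step_arm(rows=[0, 0, 0, 7, -7, 2, 58, 0.3, 0, 0, 14, -14, 4, 58, 0.5, -0.3, 0, 21, -21, 8, 58, 0.5, -0.3, 0, 21, -17, 25, 58, 0.5, -0.3, 0, 21, -11, 45, 58])

```text
time_s: 7.7
tcp_pos: [0.5952, -0.251, 0.1668]
ee_rot: [-2.828, -0.002, -0.004]
force: [-0.0, -0.0, -1.4]
width: 0.0643
```

```bash
python3 look.py F 210 20 390 270 250 100 400 260;  python3 - <<'E'
from h import *
go([.594,-.251,.118],0,3,tilt=18)
E
```

```text
scene scale 2.211 off 210 20
top scale 2.653 off 250 100
[ 0.5926 -0.25    0.1632] [-0.547  0.425  1.802  0.301  1.105 -0.708] [-0.5  0.6 -1.9] 0.0644 7.8
tcp [ 0.5926 -0.25    0.1632] force [-0.5  0.6 -1.9] w 0.0644 t 7.8 min rows 1.08
[-0.1, 0.1, -0.0, 1.0, 5.0, 14.0]
[-0.1, 0.1, -0.0, 1.0, 10.0, 28.0]
[-0.2, 0.2, -0.0, 2.0, 15.0, 43.0]
```

View pics/lookF.png

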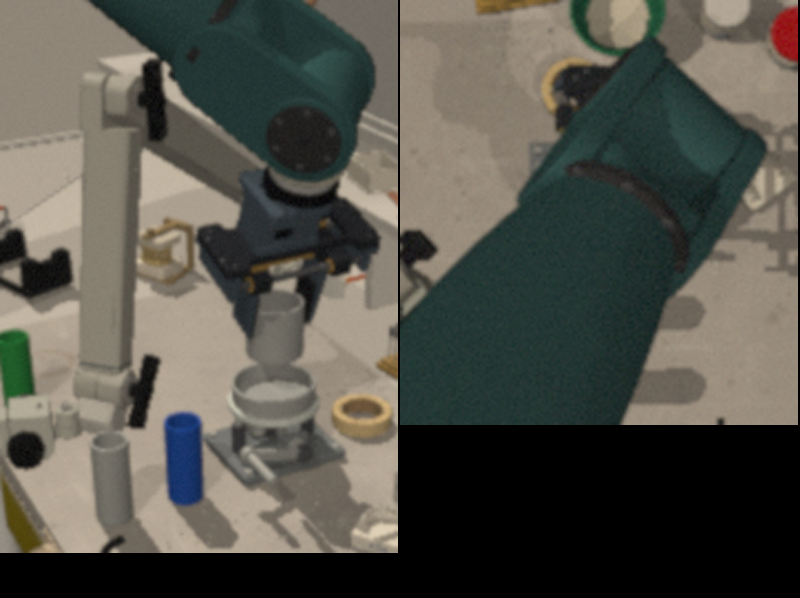

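```bash
python3 - <<'E'
from h import *
s=load("sceneF")
im=s["color"][:,:,::-1]
cv2.imwrite("pics/F2.png",cv2.resize(im[130:240,295:385],None,fx=6,fy=5.4,interpolation=cv2.INTER_CUBIC))
for p in [(.5926,-.2555,.1894),(.5926,-.2555,.091),(.5926,-.2655,.1894),(.6026,-.2555,.1894)]: print(p,proj(s,p))
E
```

```text
(0.5926, -0.2555, 0.1894) [333.76837245 156.93557787]
(0.5926, -0.2555, 0.091) [333.59893591 193.08581044]
(0.5926, -0.2655, 0.1894) [335.84150008 158.52748206]
(0.6026, -0.2555, 0.1894) [337.43949496 156.05727612]
```

View pics/F2.png

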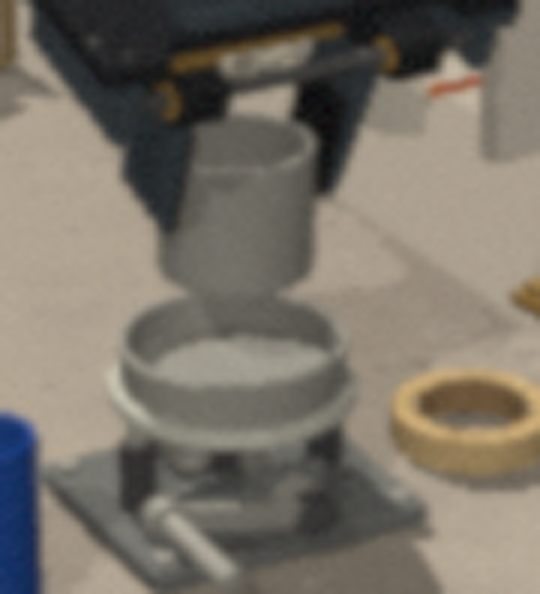

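Call:
step_arm(rows=[0, 0, 0, 1, 4, 14, 58, 0, 0, 0, 1, 9, 28, 58, 0, 0, 0, 1, 14, 42, 58, 0, 0, 0, 1, 16, 47, 58, 0, 0, 0, 1, 16, 47, 58])

```text
time_s: 8.22
tcp_pos: [0.5926, -0.2502, 0.1116]
ee_rot: [-2.823, 0.001, 0.008]
force: [-0.4, -0.2, -2.0]
width: 0.064
```

```bash
 python3 - <<'E'
from h import *
from workcell import capture
go([.594,-.251,.108],0,3,tilt=18)
c=capture("scene")
cv2.imwrite("pics/G2.png",cv2.resize(c["color"][130:240,295:385,::-1],None,fx=6,fy=5.4,interpolation=cv2.INTER_CUBIC))
E
```

```text
tcp [ 0.5926 -0.2502  0.1116] force [-0.4 -0.2 -2. ] w 0.064 t 8.22 min rows 0.09
[-0.1, 0.1, -0.0, 0.0, 1.0, 1.0]
[-0.2, 0.2, -0.0, 1.0, 1.0, 2.0]
[-0.3, 0.3, -0.1, 1.0, 2.0, 3.0]
```

View pics/G2.png

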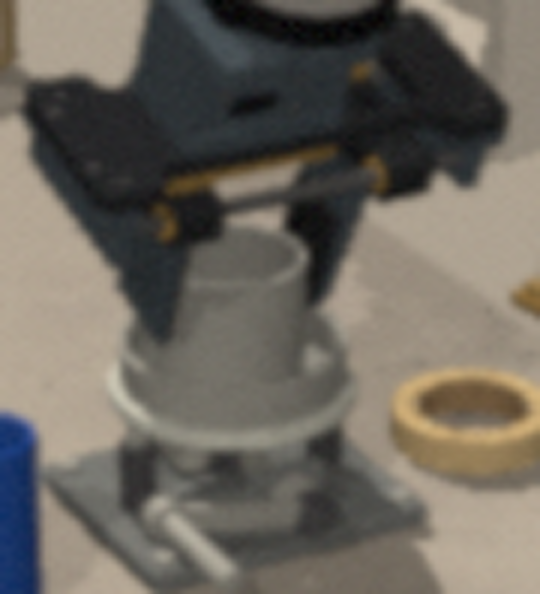

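Call:
step_arm(rows=[0, 0, 0, 1, 0.5, 1.5, 58, 0, 0, 0, 1, 1, 3, 58, 0, 0, 0, 1, 1, 3.5, 58])

```text
time_s: 8.52
tcp_pos: [0.5943, -0.2505, 0.1095]
ee_rot: [-2.824, 0.0, 0.006]
force: [0.7, 0.9, -1.9]
width: 0.0641
```

Call:
step_arm(rows=[0, 0, 0, 0, 0.3, 1, 58, 0, 0, 0, 0, 0.7, 2, 58, 0, 0, 0, 0, 0.7, 2.5, 58])

```text
time_s: 8.77
tcp_pos: [0.5945, -0.2503, 0.1086]
ee_rot: [-2.823, -0.001, 0.006]
force: [-11.3, 2.2, 23.5]
width: 0.0645
```

Call:
step_arm(rows=[0, 0, 0, 0, -0.3, -0.7, 66, 0, 0, 0, 0, -0.3, -0.7, 72, 0, 0, 0, 0, -0.3, -0.7, 80, 0, 0, 0, 0, -0.3, -0.7, 88, 0, 0, 0, 0, -0.3, -0.7, 88])

```text
time_s: 9.18
tcp_pos: [0.5945, -0.2502, 0.1093]
ee_rot: [-2.823, -0.001, 0.006]
force: [0.1, -0.5, 0.1]
width: 0.0874
```

```bash
 python3 - <<'E'
from h import *
from workcell import capture
go([.594,-.275,.185],0,4,tilt=18)
c=capture("scene")
cv2.imwrite("pics/H2.png",cv2.resize(c["color"][130:240,295:385,::-1],None,fx=6,fy=5.4,interpolation=cv2.INTER_CUBIC))
E
```

```text
tcp [ 0.5945 -0.2502  0.1093] force [ 0.1 -0.5  0.1] w 0.0874 t 9.18 min rows 1.91
[-0.1, 0.1, -0.0, -0.0, -0.0, -20.0]
[-0.1, 0.1, -0.0, -0.0, -0.0, -40.0]
[-0.2, 0.2, -0.0, -1.0, -0.0, -60.0]
[-0.2, 0.2, -0.0, -1.0, -0.0, -80.0]
```

View pics/H2.png

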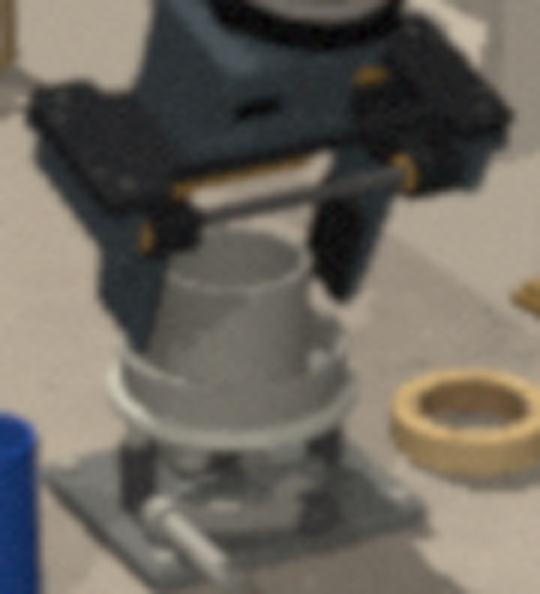

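Call:
step_arm(rows=[0, 0, 0, 0, 0, -20, 88, 0, 0, 0, 0, 0, -50, 80, 0, 0, 0, 0, 0, -85, 70, 0, 0, 0, 0, 0, -110, 62, 0, 0, 0, 0, 0, -120, 60])

```text
time_s: 9.65
tcp_pos: [0.5962, -0.2894, 0.227]
ee_rot: [-2.826, -0.001, 0.0]
force: [-0.1, -0.7, -0.6]
width: 0.0645
```

```bash
python3 look.py I 240 80 390 280 250 100 400 260;  python3 - <<'E'
from h import *
go([.388,-.280,.20],0,6,tilt=18)
E
```

```text
scene scale 2.653 off 240 80
top scale 2.653 off 250 100
[ 0.5957 -0.2886  0.2247] [-0.592  0.386  1.729  0.278  1.221 -0.713] [ 0.1  0.3 -0.3] 0.0603 9.75
tcp [ 0.5957 -0.2886  0.2247] force [ 0.1  0.3 -0.3] w 0.0603 t 9.75 min rows 5.02
[-0.0, 0.0, 0.0, -35.0, -0.0, 4.0]
[-0.1, 0.0, 0.0, -69.0, -0.0, 9.0]
[-0.1, 0.0, 0.0, -104.0, -0.0, 13.0]
[-0.1, 0.1, 0.0, -138.0, -0.0, 18.0]
[-0.1, 0.1, 0.0, -173.0, -0.0, 22.0]
[-0.2, 0.1, 0.0, -208.0, -0.0, 26.0]
```

View pics/lookI.png

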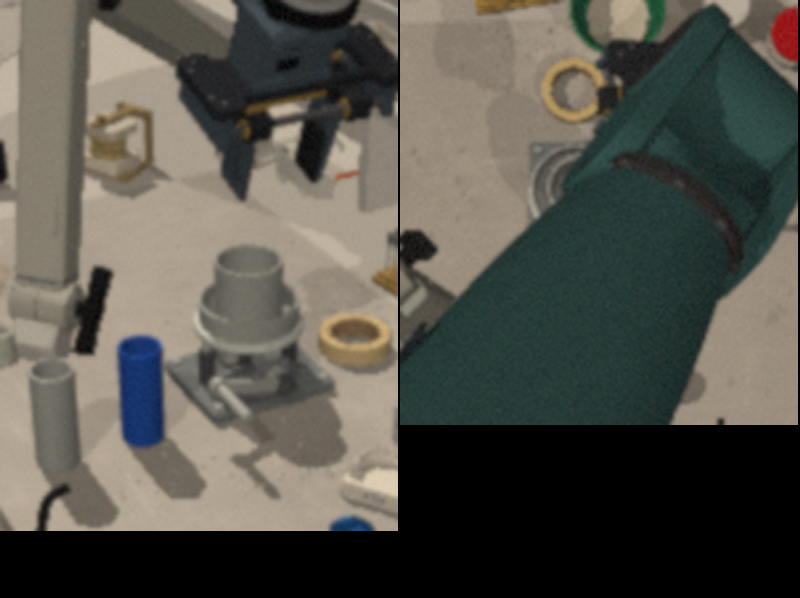

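Call:
step_arm(rows=[0, 0, 0, -38, 0, 2, 60, 0, 0, 0, -77, 0, 5, 60, 0, 0, 0, -116, 0, 8, 60, 0, 0, 0, -155, 0, 12, 60, 0, 0, 0, -194, 0, 18, 60])

```text
time_s: 10.17
tcp_pos: [0.3993, -0.2817, 0.2061]
ee_rot: [-2.823, -0.001, 0.004]
force: [-0.4, -0.5, 0.2]
width: 0.06
```

```bash
python3 - <<'E'
from h import *
go([.388,-.280,.125],0,4,tilt=18)
E
```

```text
tcp [ 0.3993 -0.2817  0.2061] force [-0.4 -0.5  0.2] w 0.06 t 10.17 min rows 1.96
[-0.1, 0.0, 0.0, -3.0, 6.0, 19.0]
[-0.1, 0.1, 0.0, -6.0, 12.0, 39.0]
[-0.2, 0.1, 0.0, -8.0, 18.0, 58.0]
[-0.2, 0.2, 0.0, -11.0, 24.0, 78.0]
```

Call:
step_arm(rows=[0, 0, 0, -4, 6, 20, 60, 0, 0, 0, -8, 12, 40, 60, 0, 0, 0, -11, 18, 60, 60, 0, 0, 0, -11, 24, 77, 60, 0, 0, 0, -11, 24, 77, 60])

```text
time_s: 10.58
tcp_pos: [0.3858, -0.278, 0.1214]
ee_rot: [-2.818, 0.0, 0.011]
force: [-1.0, 0.4, -0.0]
width: 0.0599
```

```bash
python3 look.py J 230 120 330 280 290 180 400 280;  python3 - <<'E'
from h import *
go([.388,-.280,.070],0,4,tilt=18)
E
```

```text
scene scale 3.688 off 230 120
top scale 3.618 off 290 180
[ 0.3875 -0.2794  0.1246] [-0.796  0.274  2.114  0.259  1.006 -0.964] [ 0.3  0.1 -0. ] 0.06 10.68
tcp [ 0.3875 -0.2794  0.1246] force [ 0.3  0.1 -0. ] w 0.06 t 10.68 min rows 1.31
[-0.1, 0.1, -0.0, 0.0, 4.0, 13.0]
[-0.2, 0.1, -0.0, 0.0, 9.0, 26.0]
[-0.3, 0.2, -0.0, 1.0, 13.0, 39.0]
[-0.4, 0.3, -0.0, 1.0, 18.0, 52.0]
```

View pics/lookJ.png

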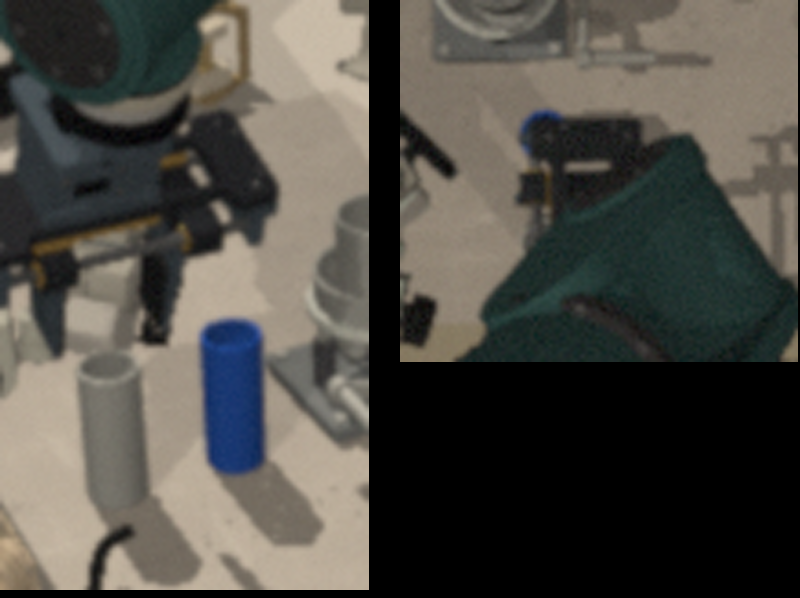

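Call:
step_arm(rows=[0, 0, 0, 0.5, 4, 13, 60, 0, 0, 0, 0.5, 9, 26, 60, 0, 0, 0, 0.5, 13, 39, 60, 0, 0, 0, 0.5, 17, 52, 60, 0, 0, 0, 0.5, 17, 52, 60])

```text
time_s: 11.1
tcp_pos: [0.3873, -0.2784, 0.0688]
ee_rot: [-2.82, -0.001, 0.009]
force: [-0.6, 0.5, 0.2]
width: 0.0599
```

Call:
step_arm(rows=[0, 0, 0, 0, 0, 0, 34, 0, 0, 0, 0, 0, 0, 34, 0, 0, 0, 0, 0, 0, 34, 0, 0, 0, 0, 0, 0, 34, 0, 0, 0, 0, 0, 0, 34], squeeze=25)

```text
time_s: 11.52
tcp_pos: [0.3877, -0.2788, 0.0696]
ee_rot: [-2.821, -0.001, 0.008]
force: [-0.6, 0.4, 6.9]
width: 0.0389
```

```bash
python3 look.py K 230 120 330 280 290 180 400 280;  python3 - <<'E'
from h import *
go([.388,-.280,.250],0,5,tilt=18)
E
```

```text
scene scale 3.688 off 230 120
top scale 3.618 off 290 180
[ 0.3877 -0.2789  0.0696] [-0.795  0.373  2.121  0.28   0.905 -0.998] [-0.5 -0.3  7.7] 0.0387 11.62
tcp [ 0.3877 -0.2789  0.0696] force [-0.5 -0.3  7.7] w 0.0387 t 11.62 min rows 4.33
[-0.1, 0.1, -0.0, -0.0, -11.0, -34.0]
[-0.2, 0.1, -0.0, -0.0, -22.0, -69.0]
[-0.2, 0.2, -0.0, -0.0, -34.0, -103.0]
[-0.3, 0.3, -0.0, -1.0, -45.0, -137.0]
[-0.4, 0.3, -0.0, -1.0, -56.0, -172.0]
```

View pics/lookK.png

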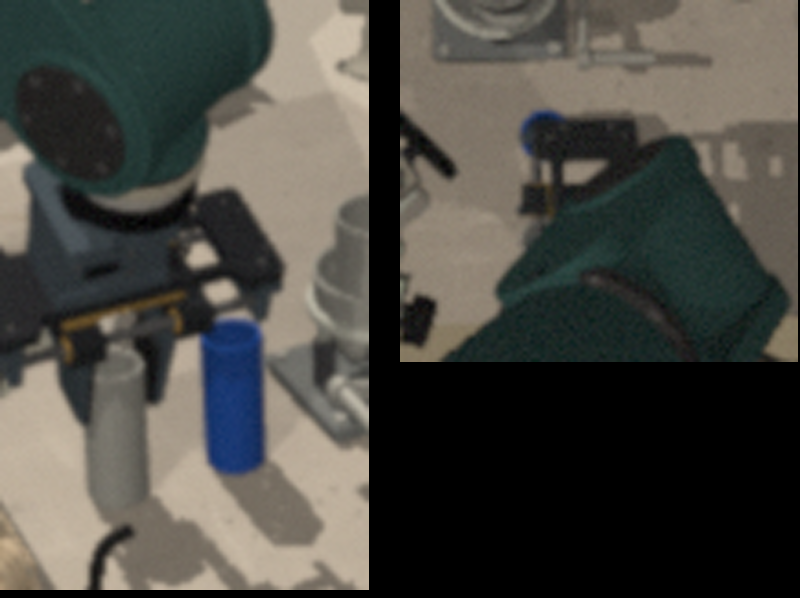

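Call:
step_arm(rows=[0, 0, 0, 0, -4, -13, 34, 0, 0, 0, 0, -14, -43, 34, 0, 0, 0, 0, -26, -80, 34, 0, 0, 0, 0, -37, -115, 34, 0, 0, 0, 0, -48, -148, 34])

```text
time_s: 12.03
tcp_pos: [0.3883, -0.2799, 0.2273]
ee_rot: [-2.821, -0.001, 0.008]
force: [0.7, 0.3, -1.4]
width: 0.0392
```

```bash
python3 look.py L 220 20 340 200 290 180 400 280
```

```text
scene scale 3.278 off 220 20
top scale 3.618 off 290 180
[ 0.3904 -0.2819  0.2304] [-0.796  0.114  2.066  0.235  1.2   -0.909] [ 0.5 -0.4 -2.1] 0.039 12.13
```

View pics/lookL.png

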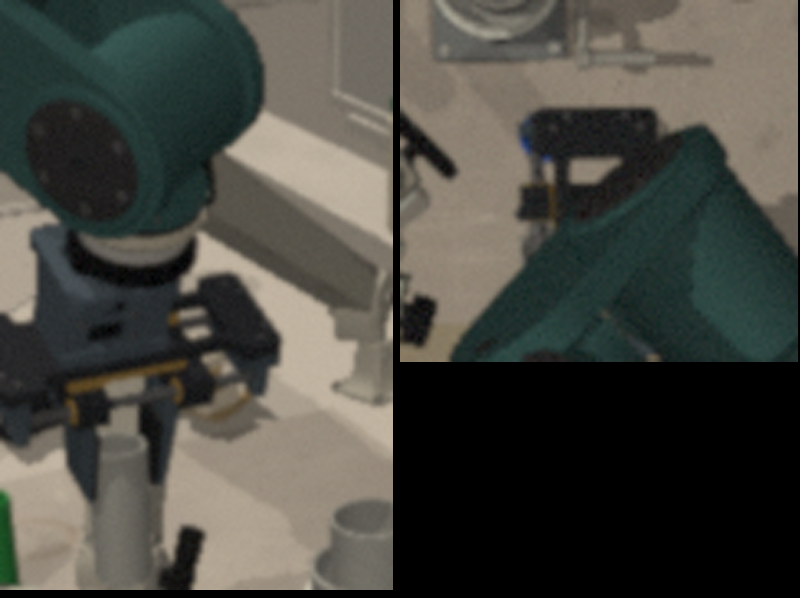

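```bash
python3 - <<'E'
from h import *
s=load("sceneL"); cv2.imwrite("pics/L2.png",cv2.resize(s["color"][140:260,215:315,::-1],None,fx=5,fy=5,interpolation=cv2.INTER_CUBIC))
for dx,dy,z in [(0,0,.256),(0,0,.165)]: print(proj(s,[.3895,-.286,z]))
E
```

```text
[256.62975054 153.83589608]
[259.61124909 191.60150773]
```

View pics/L2.png

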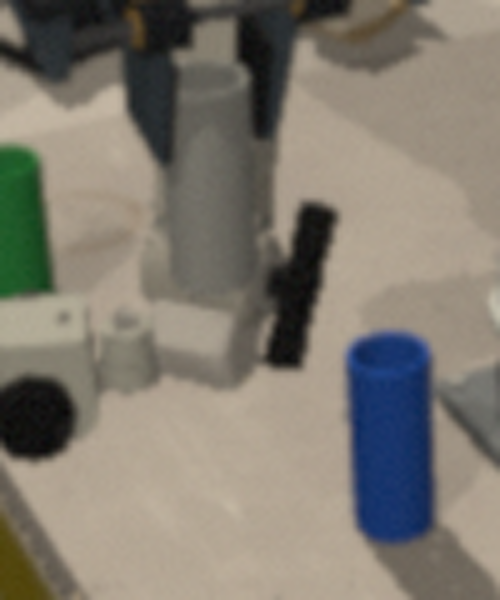

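```bash
python3 - <<'E'
from h import *
for nm in ("0","J","K","L"):
    s=load("scene"+nm); im=cv2.GaussianBlur(s["color"],(0,0),.8).astype(int)
    rows={"0":range(232,252,4),"J":range(228,252,4),"K":range(232,252,4),"L":range(168,194,4)}[nm]
    print(nm)
    for v in rows: print(v,' '.join(f"{x:3d}" for x in im[v,242:276].sum(1)//3))
E
```

```text
0
232 155 155 154 154 155 155 155 153 147 129 108  98  97 100 102 102 102 101  99  97  95  93  89  84  80  83  99 125 143 147 144 140 138 136
236 156 157 158 157 156 155 155 155 151 137 113  98  97  99 100 101 101 101 100  98  95  92  88  85  81  80  88 107 126 134 136 137 136 135
240 159 160 161 162 161 161 159 157 152 141 121 103  97  97  99 101 101 100  99  98  95  92  89  86  81  79  84 102 124 134 136 136 136 136
244 156 155 156 157 160 161 162 160 157 149 133 110  97  96  98 100 101 101 100  98  96  93  90  85  81  78  80  94 117 131 134 135 135 135
248 154 154 155 154 154 154 155 156 155 150 137 115 100  96  97  99 100 100 100  98  96  94  91  87  83  78  77  86 107 125 133 136 139 143
J
228 171 171 171 172 173 174 174 172 158 135 115 108 110 112 113 114 114 112 110 109 106 103  99  94  90  94 112 135 147 149 149 149 148 148
232 172 173 173 172 172 171 171 171 163 144 120 109 109 111 112 113 114 113 111 109 106 102  99  95  90  93 109 133 148 152 151 150 148 148
236 174 174 174 174 174 173 172 172 168 152 126 109 107 110 112 113 114 113 111 109 106 103  99  95  90  89  99 120 
[... 1427 characters left out ...]

176 157 156 153 144 128 112  98  92  95 102 107 109 110 108 106 104 102  99  97  93  88  83  79  77  78  80  88 110 136 151 155 156 156 157
180 146 148 145 136 126 116 105 100 102 105 107 108 108 107 106 104 102  99  96  92  88  84  79  77  78  81  89 110 137 152 154 150 135 113
184 145 146 144 133 118 107 102 100 102 104 106 107 108 108 107 105 102  99  97  93  89  84  81  83  84  81  86 109 138 152 148 124  80  41
188 145 144 139 137 137 132 120 107 102 104 106 107 108 108 106 104 102  99  97  93  90  86  82  85  96 103 101 100 114 130 121  82  42  24
192 147 137 130 128 127 126 118 107 102 102 104 106 108 107 107 105 102 100  97  94  90  85  81  79  82  85  81  74  70  67  57  39  26  20
```

```bash
python3 - <<'E'
from h import *
go([.5945,-.249,.240],0,6,tilt=18)
E
```

```text
tcp [ 0.3904 -0.2819  0.2304] force [ 0.5 -0.4 -2.1] w 0.039 t 12.13 min rows 4.96
[-0.0, 0.0, 0.0, 34.0, -6.0, 0.0]
[-0.0, 0.0, 0.0, 68.0, -11.0, 0.0]
[-0.0, 0.0, 0.1, 102.0, -17.0, 1.0]
[-0.0, 0.0, 0.1, 136.0, -23.0, 1.0]
[-0.1, 0.0, 0.1, 170.0, -28.0, 1.0]
[-0.1, 0.0, 0.1, 204.0, -34.0, 1.0]
```

Call:
step_arm(rows=[0, 0, 0, 34, -6, 0, 34, 0, 0, 0, 70, -11, 0, 34, 0, 0, 0, 108, -17, 0, 34, 0, 0, 0, 145, -23, 0, 34, 0, 0, 0, 180, -28, 0, 34])

```text
time_s: 12.55
tcp_pos: [0.572, -0.2542, 0.2384]
ee_rot: [-2.826, -0.002, 0.001]
force: [0.1, 0.2, -0.3]
width: 0.0389
```

Call:
step_arm(rows=[0, 0, 0, 12, -3, 0, 34, 0, 0, 0, 24, -6, 1, 34, 0, 0, 0, 24, -6, 1, 34])

```text
time_s: 12.8
tcp_pos: [0.5969, -0.2474, 0.2384]
ee_rot: [-2.826, -0.004, 0.002]
force: [1.2, 0.9, -0.3]
width: 0.0391
```

```bash
python3 - <<'E'
from h import *
from workcell import capture
c=capture("scene"); pickle.dump(c,open("sceneM.pkl","wb"))
cv2.imwrite("pics/M2.png",cv2.resize(c["color"][100:220,285:385,::-1],None,fx=5,fy=5,interpolation=cv2.INTER_CUBIC))
go([.5945,-.249,.21],0,3,tilt=18)
E
```

```text
tcp [ 0.5956 -0.2477  0.2385] force [ 0.1  0.4 -1.8] w 0.0392 t 12.85 min rows 0.68
[-0.0, 0.0, 0.0, -0.0, 3.0, 9.0]
[-0.1, 0.1, 0.1, -1.0, 7.0, 18.0]
[-0.1, 0.1, 0.1, -1.0, 10.0, 27.0]
```

View pics/M2.png

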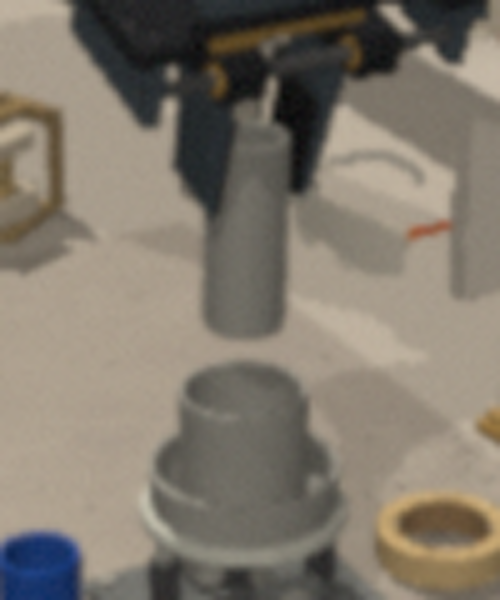

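```bash
python3 - <<'E'
from h import *
s=load("sceneM"); cv2.imwrite("pics/M3.png",cv2.resize(s["color"][115:195,312:362,::-1],None,fx=12,fy=7.4,interpolation=cv2.INTER_CUBIC))
im=cv2.GaussianBlur(s["color"],(0,0),.6).astype(int).sum(2)//3
for u in (329,331,333,335,337,339): print(u,' '.join(f"{x:3d}" for x in im[116:190,u]))
for p in [(.595,-.2535,.265),(.595,-.2535,.169),(.595,-.2535,.135),(.595,-.2455,.169)]: print(p,proj(s,p).round(1))
# exact ellipse extents
def circ(c,r):
    a=np.linspace(0,2*np.pi,200); P=np.array([proj(s,(c[0]+r*np.cos(t),c[1]+r*np.sin(t),c[2])) for t in a]); return P.min(0).round(2),P.max(0).round(2)
print("narrow top",circ((.595,-.2535,.265),.02)); print("narrow bot",circ((.595,-.2535,.169),.02)); print("wide rim",circ((.595,-.2535,.135),.032))
E
```

```text
329  66  61  51  40  34  36  42  43  43  43  43  44  43  43  44  44  45  45  47  50  52  54  59  61  65  70  76  84  89  91  94  97 100 101 101 102 101 101 101 101 103 102 102 102 102 102 102 102 102 103 112 129 145 151 153 149 136 116 104 101 101 101  99 100 101 104 111 118 114 107 106 105 105 105
331  27  25  25  26  37  54  63  63  57  52  53  56  61  67  72  73  75  79  81  84  86  88  91  92  93  97 100 102 104 104 105 105 105 106 106 106 106 106 106 107 107 106 105 106 106 106 106 106 105 106 109 121 141 151 151 143 125 108 102 103 104 105 105 104 103 105 111 118 113 108 106 106 106 106
333  21  23  26  39  66  87  96  98  95  89  87  87  92  97  96  93  91  93  93  95  98 101 105 106 106 106 107 109 108 108 107 106 107 107 107 107 107 108 108 107 106 107 107 106 106 105 106 105 106 107 108 119 139 150 150 139 118 101  96  99 102 105 106 107 106 106 108 109 107 105 104 105 105 106
335  21  22  29  48  76  91  96  99 103  98  92  92  93  98  97  92  91  92  94  99 103 105 105 104 105 106 106 104 104 105 105 103 103 103 103 103 103 103 102 101 101 102 102 102 103 102 102 102 103 
[... 335 characters left out ...]
  92  89  91  97 103 105 106 105 107 106 105 103 102 101 101 100
339 102 111 107 102  94  87  81  76  83  93  93  91  94  97  93  88  87  87  86  86  87  87  88  91  92  92  93  92  92  91  91  92  92  91  91  90  90  91  89  89  89  89  89  88  87  88  87  87  89  94 109 132 146 151 151 147 133 110  93  88  89  92  99 102 102 101  99 100  99  99  99  99  99  98
(0.595, -0.2535, 0.265) [334.4 126.6]
(0.595, -0.2535, 0.169) [334.2 164.1]
(0.595, -0.2535, 0.135) [334.1 176.7]
(0.595, -0.2455, 0.169) [332.6 162.9]
narrow top (array([325.7 , 123.37]), array([343.1 , 129.94]))
narrow bot (array([325.85, 160.5 ]), array([342.56, 167.87]))
wide rim (array([320.96, 170.76]), array([347.33, 182.96]))
```

View pics/M3.png

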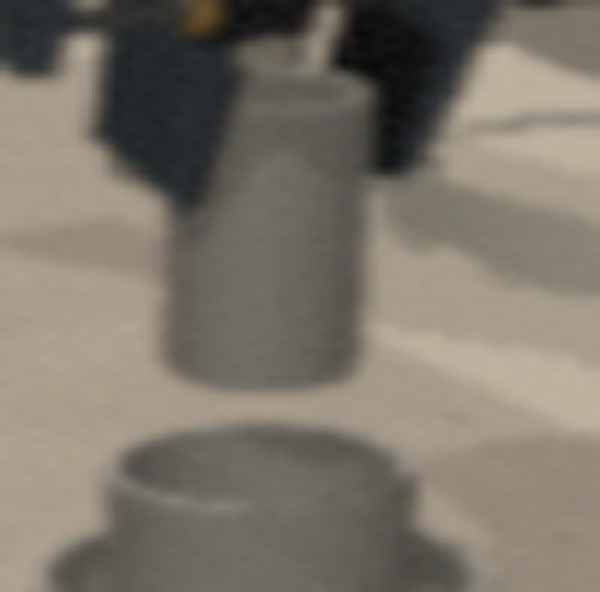

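```bash
python3 - <<'E'
from h import *
go([.5935,-.2515,.208],0,3,tilt=18)
E
```

```text
tcp [ 0.5956 -0.2477  0.2385] force [ 0.1  0.4 -1.8] w 0.0392 t 12.85 min rows 0.74
[-0.0, 0.0, 0.0, -1.0, 4.0, 9.0]
[-0.1, 0.1, 0.1, -1.0, 9.0, 19.0]
[-0.1, 0.1, 0.1, -2.0, 13.0, 28.0]
```

Call:
step_arm(rows=[0, 0, 0, -1, 4, 3, 34, 0, 0, 0, -2, 8, 8, 34, 0, 0, 0, -2, 11, 18, 34, 0, 0, 0, -2, 13, 28, 34, 0, 0, 0, -2, 13, 28, 34])

```text
time_s: 13.27
tcp_pos: [0.5921, -0.2509, 0.2051]
ee_rot: [-2.824, -0.002, 0.006]
force: [-0.5, -0.3, -1.7]
width: 0.0388
```

```bash
python3 - <<'E'
from h import *
from workcell import capture
c=capture("scene"); pickle.dump(c,open("sceneN.pkl","wb"))
cv2.imwrite("pics/N3.png",cv2.resize(c["color"][125:205,312:362,::-1],None,fx=12,fy=7.4,interpolation=cv2.INTER_CUBIC))
go([.5935,-.2515,.19],0,3,tilt=18)
E
```

```text
tcp [ 0.5925 -0.251   0.2062] force [-0.4 -0.2 -1.4] w 0.0392 t 13.32 min rows 0.39
[-0.1, 0.1, 0.0, 0.0, 2.0, 5.0]
[-0.1, 0.1, 0.0, 1.0, 4.0, 10.0]
[-0.2, 0.2, 0.1, 1.0, 5.0, 15.0]
```

View pics/N3.png

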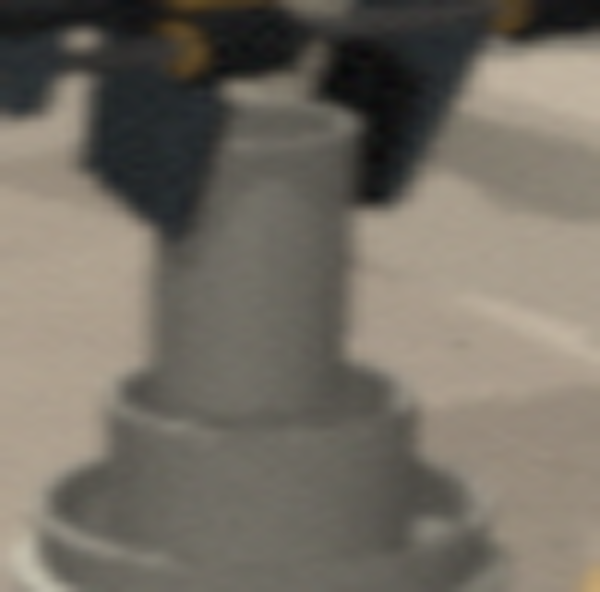

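Call:
step_arm(rows=[0, 0, 0, 1.5, 1, 3, 34, 0, 0, 0, 2, 3, 9, 34, 0, 0, 0, 2, 5, 15, 34, 0, 0, 0, 2, 7, 21, 34, 0, 0, 0, 2, 8, 25, 34])

```text
time_s: 13.73
tcp_pos: [0.5942, -0.2507, 0.1788]
ee_rot: [-2.824, -0.002, 0.006]
force: [-0.6, 0.5, -1.7]
width: 0.0387
```

```bash
python3 - <<'E'
from h import *
go([.5942,-.251,.152],0,4,tilt=18)
E
```

```text
tcp [ 0.5942 -0.2507  0.1788] force [-0.6  0.5 -1.7] w 0.0387 t 13.73 min rows 0.64
[-0.1, 0.1, 0.0, 0.0, 2.0, 6.0]
[-0.1, 0.1, 0.0, 0.0, 4.0, 13.0]
[-0.2, 0.2, 0.0, 0.0, 7.0, 19.0]
[-0.2, 0.3, 0.0, 0.0, 9.0, 25.0]
```

Call:
step_arm(rows=[0, 0, 0, 0, 2, 6, 34, 0, 0, 0, 0, 4, 13, 34, 0, 0, 0, 0, 6.5, 19, 34, 0, 0, 0, 0, 8.5, 25, 34, 0, 0, 0, 0, 8.5, 25, 34])

```text
time_s: 14.15
tcp_pos: [0.5935, -0.2506, 0.1509]
ee_rot: [-2.823, -0.002, 0.008]
force: [-1.4, 0.4, -1.3]
width: 0.0388
```

Call:
step_arm(rows=[0, 0, 0, 0, 0.5, 1.5, 34, 0, 0, 0, 0, 1, 3, 34, 0, 0, 0, 0, 1.2, 3.5, 34])

```text
time_s: 14.4
tcp_pos: [0.5935, -0.2506, 0.1471]
ee_rot: [-2.823, -0.002, 0.008]
force: [-0.7, 0.7, 0.3]
width: 0.0388
```

Call:
step_arm(rows=[0, 0, 0, 0, 0.2, 0.7, 34, 0, 0, 0, 0, 0.3, 1, 34])

```text
time_s: 14.57
tcp_pos: [0.5936, -0.2507, 0.1468]
ee_rot: [-2.823, -0.002, 0.008]
force: [-4.6, 0.4, 7.8]
width: 0.039
```

```bash
python3 - <<'E'
from h import *
from workcell import capture
c=capture("scene"); pickle.dump(c,open("sceneO.pkl","wb"))
cv2.imwrite("pics/O3.png",cv2.resize(c["color"][135:225,300:375,::-1],None,fx=8,fy=6.6,interpolation=cv2.INTER_CUBIC))
E
```

```text
(no output)
```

View pics/O3.png

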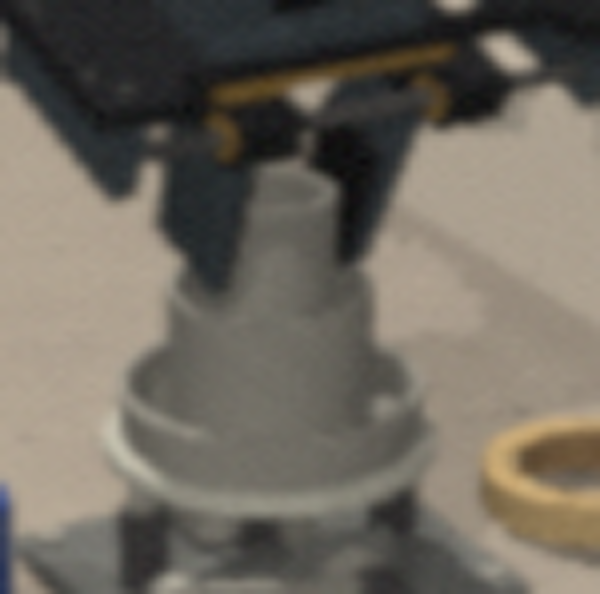

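Call:
step_arm(rows=[0, 0, 0, 0, -0.2, -0.7, 42, 0, 0, 0, 0, -0.2, -0.7, 46, 0, 0, 0, 0, -0.3, -1, 52, 0, 0, 0, 0, -0.3, -1, 60, 0, 0, 0, 0, -0.3, -1, 64])

```text
time_s: 15.03
tcp_pos: [0.5936, -0.2508, 0.1479]
ee_rot: [-2.823, -0.002, 0.008]
force: [0.3, 0.3, 0.1]
width: 0.0624
```

Call:
step_arm(rows=[0, 0, 0, 0, 0, 0, 66, 0, 0, 0, 0, 0, -5, 66, 0, 0, 0, 0, 0, -20, 66, 0, 0, 0, 0, 0, -45, 66, 0, 0, 0, 0, 0, -75, 66])

```text
time_s: 15.45
tcp_pos: [0.5935, -0.2743, 0.22]
ee_rot: [-2.822, -0.002, 0.01]
force: [0.1, -1.2, -0.2]
width: 0.0659
```

Call:
step_arm(rows=[0, 0, 0, 0, 8, -20, 66, 0, 0, 0, 0, 25, -30, 66, 0, 0, 0, 0, 50, -35, 66, 0, 0, 0, 0, 75, -40, 66, 0, 0, 0, 0, 90, -40, 66])

```text
time_s: 15.87
tcp_pos: [0.5937, -0.3753, 0.2301]
ee_rot: [-2.823, -0.001, 0.009]
force: [-0.6, 0.2, -0.7]
width: 0.0656
```

```bash
python3 look.py P 270 80 390 260 270 120 400 240
```

```text
scene scale 3.278 off 270 80
top scale 3.062 off 270 120
[ 0.5932 -0.3743  0.2285] [-0.688  0.457  1.62   0.251  1.287 -0.785] [-0.6  1.3 -0.3] 0.0662 15.97
```

View pics/lookP.png

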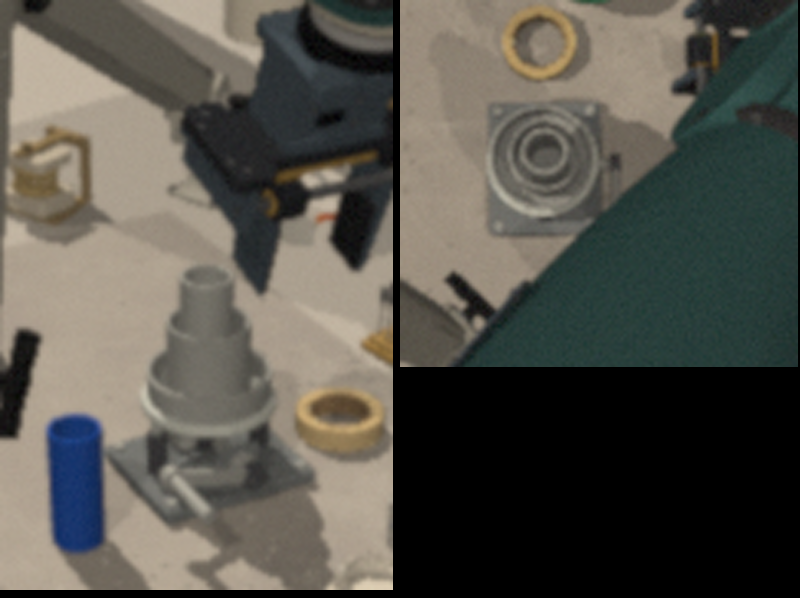

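```bash
python3 - <<'E'
from h import *
go([.526,-.353,.12],-1,5,tilt=10)
E
```

```text
tcp [ 0.5932 -0.3743  0.2285] force [-0.6  1.3 -0.3] w 0.0662 t 15.97 min rows 3.1
[-1.7, 0.1, 0.2, -13.0, 3.0, 22.0]
[-3.3, 0.3, 0.4, -27.0, 6.0, 44.0]
[-5.0, 0.4, 0.5, -40.0, 8.0, 66.0]
[-6.7, 0.6, 0.7, -53.0, 11.0, 88.0]
[-8.3, 0.7, 0.9, -66.0, 14.0, 110.0]
```

Call:
step_arm(rows=[-1.7, 0, 0.2, -16, 3, 18, 58, -3.3, 0.3, 0.4, -32, 6, 40, 50, -5, 0.4, 0.5, -48, 8, 62, 50, -6.7, 0.6, 0.7, -60, 11, 86, 50, -8.3, 0.7, 0.9, -66, 14, 109, 50])

```text
time_s: 16.38
tcp_pos: [0.5247, -0.3522, 0.1201]
ee_rot: [-2.967, 0.026, -0.002]
force: [1.2, -1.3, -0.6]
width: 0.0495
```

```bash
python3 look.py Q 270 80 390 260 270 120 400 240; python3 - <<'E'
from h import *
go([.526,-.353,.08],-1,2,tilt=10)
E
```

```text
scene scale 3.278 off 270 80
top scale 3.062 off 270 120
[ 0.5237 -0.3504  0.1181] [-0.685  0.442  1.859  0.167  0.963 -0.772] [0.1 1.3 1.1] 0.0503 16.48
tcp [ 0.5237 -0.3504  0.1181] force [0.1 1.3 1.1] w 0.0503 t 16.48 min rows 0.92
[-0.1, 0.1, -0.0, 1.0, 5.0, 18.0]
[-0.2, 0.3, -0.0, 3.0, 9.0, 37.0]
```

View pics/lookQ.png

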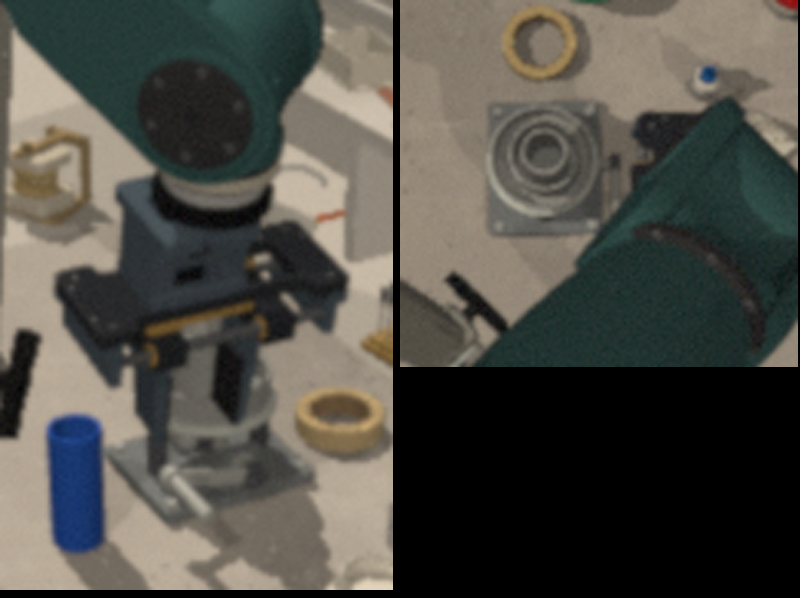

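```bash
python3 - <<'E'
from h import *
go([.526,-.353,.034],-1,3,tilt=10)
E
```

```text
tcp [ 0.5237 -0.3504  0.1181] force [0.1 1.3 1.1] w 0.0503 t 16.48 min rows 2.02
[-0.1, 0.1, -0.0, 1.0, 6.0, 27.0]
[-0.2, 0.2, -0.0, 2.0, 12.0, 55.0]
[-0.2, 0.3, -0.0, 3.0, 17.0, 82.0]
```

Call:
step_arm(rows=[0, 0, 0, 1.5, 4, 17, 50, 0, 0, 0, 2, 8, 35, 50, 0, 0, 0, 2.5, 12, 55, 50, 0, 0, 0, 2.5, 15, 72, 50, 0, 0, 0, 2.5, 17, 82, 50])

```text
time_s: 16.9
tcp_pos: [0.5263, -0.3524, 0.0339]
ee_rot: [-2.962, 0.025, 0.005]
force: [-0.4, 0.7, -0.2]
width: 0.0498
```

```bash
python3 look.py R 280 140 370 275 270 120 400 240
```

```text
scene scale 4.37 off 280 140
top scale 3.062 off 270 120
[ 0.5258 -0.3522  0.0338] [-0.685  0.57   1.858  0.185  0.839 -0.8  ] [-0.9 -0.1 -0.7] 0.0501 17.0
```

View pics/lookR.png

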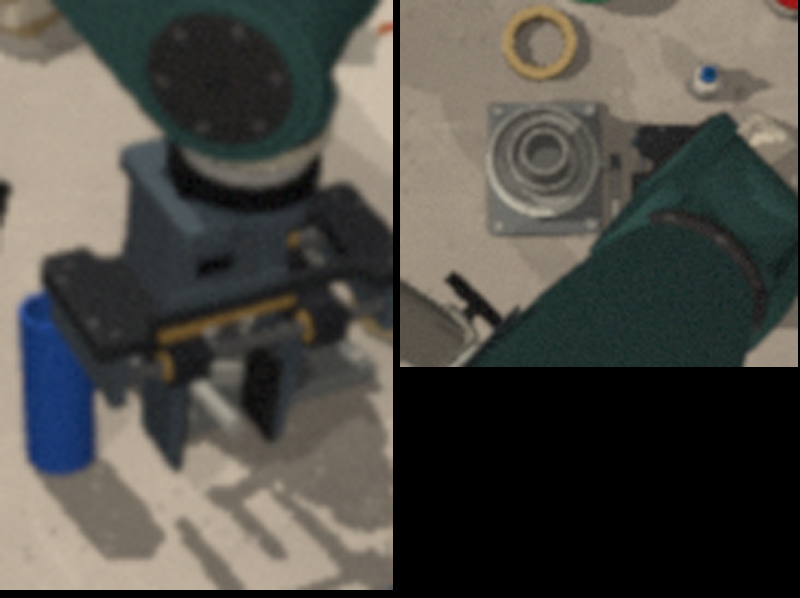

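Bar sits between the fingers (scene look ~(215,400)). Closing on it.

Call:
step_arm(rows=[0, 0, 0, 0, 0, 0, 8, 0, 0, 0, 0, 0, 0, 8, 0, 0, 0, 0, 0, 0, 8, 0, 0, 0, 0, 0, 0, 8, 0, 0, 0, 0, 0, 0, 8], squeeze=25)

```text
time_s: 17.42
tcp_pos: [0.5261, -0.3524, 0.0345]
ee_rot: [-2.962, 0.025, 0.006]
force: [0.1, 0.5, -0.3]
width: 0.0192
```

Call:
step_arm(rows=[0, 0, 0, 0, 0, 0, 8, 0, 0, 0, 0, 0, 0, 8, 0, 0, 0, 0, 0, 0, 8])

```text
time_s: 17.67
tcp_pos: [0.5286, -0.3525, 0.0349]
ee_rot: [-2.963, 0.026, -0.001]
force: [21.4, 4.5, -13.1]
width: 0.0113
```

```bash
python3 - <<'E'
from h import *
from workcell import robot
st=robot.state(); P=np.array(st["tcp_pos"]); R0=R.from_rotvec(st["ee_rot"]); print(P,st["force"],st["width"])
# arc: from 15deg above level (toward -x) to 90
th0=np.radians(15); yl=-.022; X=np.array([np.cos(yl),np.sin(yl),0])
for a in range(0,76,5):
    th=th0+np.radians(a); d=.07*((np.cos(th0)-np.cos(th))*X+np.array([0,0,np.sin(th)-np.sin(th0)]))
    print(a,(R0.inv().apply(d)*1000).round(1), d.round(4))
E
```

```text
[ 0.52863884 -0.35250541  0.03494114] [ 21.44821467   4.52795731 -13.08704475] 0.01134446296873504
0 [0. 0. 0.] [0. 0. 0.]
5 [ 1.8 -1.  -5.7] [ 0.0018 -0.      0.0058]
10 [  4.2  -2.  -11.3] [ 0.0042 -0.0001  0.0115]
15 [  7.   -3.  -16.6] [ 0.007  -0.0002  0.0169]
20 [ 10.3  -3.9 -21.7] [ 0.0103 -0.0002  0.022 ]
25 [ 14.   -4.7 -26.5] [ 0.014  -0.0003  0.0269]
30 [ 18.1  -5.5 -30.9] [ 0.0181 -0.0004  0.0314]
35 [ 22.6  -6.2 -35. ] [ 0.0226 -0.0005  0.0355]
40 [ 27.4  -6.8 -38.6] [ 0.0275 -0.0006  0.0392]
45 [ 32.6  -7.4 -41.9] [ 0.0326 -0.0007  0.0425]
50 [ 38.   -7.9 -44.7] [ 0.038  -0.0008  0.0453]
55 [ 43.6  -8.3 -47. ] [ 0.0437 -0.001   0.0477]
60 [ 49.5  -8.6 -48.8] [ 0.0495 -0.0011  0.0495]
65 [ 55.4  -8.8 -50.1] [ 0.0554 -0.0012  0.0508]
70 [ 61.5  -8.9 -50.9] [ 0.0615 -0.0014  0.0516]
75 [ 67.6  -8.9 -51.2] [ 0.0676 -0.0015  0.0519]
```

Call:
step_arm(rows=[0, 0, 0, 2, -1, -6, 8, 0, 0, 0, 4, -2, -11, 8, 0, 0, 0, 7, -3, -17, 8, 0, 0, 0, 10, -4, -22, 8, 0, 0, 0, 14, -5, -26.5, 8])

```text
time_s: 18.08
tcp_pos: [0.542, -0.3527, 0.0623]
ee_rot: [-2.963, 0.026, 0.001]
force: [-11.4, -6.0, -0.4]
width: 0.0115
```

```bash
cat > arc.py <<'E'
from h import *
from workcell import robot
import sys
st=robot.state(); P=np.array(st["tcp_pos"]); R0=R.from_rotvec(st["ee_rot"]); print(P.round(4),np.round(st["force"],1),round(st["width"],4),round(st["time_s"],2))
P0=np.array([.5286,-.3525,.0349]); yl=-.022; X=np.array([np.cos(yl),np.sin(yl),0]); th0=np.radians(15)
r=P-P0; x=r@X; print("angle est",np.degrees(np.arctan2(r[2]+.07*np.sin(th0),.07*np.cos(th0)-x))-15, "radius",np.hypot(r[2]+.07*np.sin(th0),.07*np.cos(th0)-x))
for a in map(float,sys.argv[1:]):
    th=th0+np.radians(a); d=P0+.07*((np.cos(th0)-np.cos(th))*X+np.array([0,0,np.sin(th)-np.sin(th0)]))-P
    print(a,(R0.inv().apply(d)*1000).round(1))
E
python3 arc.py 30 35 40 45 50
```

```text
[ 0.542  -0.3527  0.0623] [-11.4  -6.   -0.4] 0.0115 18.08
angle est 25.006418447966624 radius 0.07075680215518215
30.0 [ 4.7 -0.6 -4. ]
35.0 [ 9.2 -1.3 -8.1]
40.0 [ 14.   -1.9 -11.7]
45.0 [ 19.2  -2.5 -15. ]
50.0 [ 24.6  -3.  -17.8]
```

Call:
step_arm(rows=[0, 0, 0, 4.5, -0.6, -4, 8, 0, 0, 0, 9, -1.3, -8, 8, 0, 0, 0, 14, -1.9, -11.7, 8, 0, 0, 0, 19, -2.5, -15, 8, 0, 0, 0, 24.5, -3, -17.8, 8])

```text
time_s: 18.5
tcp_pos: [0.5652, -0.3532, 0.0818]
ee_rot: [-2.962, 0.025, 0.006]
force: [-13.9, 0.6, 12.9]
width: 0.011
```

```bash
python3 arc.py 55 60 65 70 75; python3 look.py S 280 120 370 255 270 120 400 240
```

```text
[ 0.5652 -0.3532  0.0818] [-13.9   0.6  12.9] 0.011 18.5
angle est 49.47760073721915 radius 0.0720697475556707
55.0 [ 7.1 -0.  -0.8]
60.0 [12.9 -0.3 -2.6]
65.0 [18.9 -0.5 -4. ]
70.0 [24.9 -0.7 -4.8]
75.0 [31.  -0.7 -5.1]
scene scale 4.37 off 280 120
top scale 3.062 off 270 120
[ 0.5665 -0.3533  0.0823] [-0.65   0.539  1.787  0.177  0.933 -0.747] [-11.9   0.9  17.3] 0.0112 18.6
```

View pics/lookS.png

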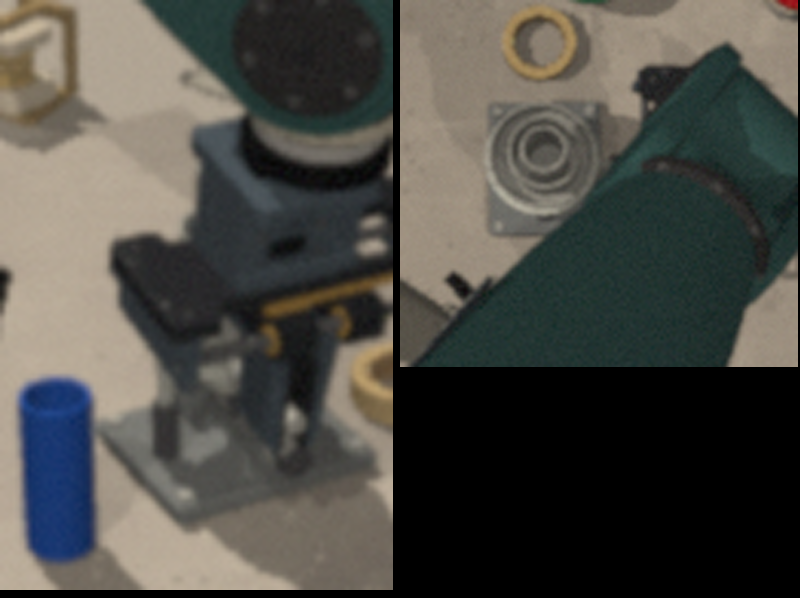

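Call:
step_arm(rows=[0, 0, 0, 6.5, 0, -3, 8, 0, 0, 0, 12.3, -0.3, -4.7, 8, 0, 0, 0, 18.2, -0.5, -6, 8, 0, 0, 0, 24.3, -0.6, -6.8, 8, 0, 0, 0, 30.4, -0.6, -7.1, 8])

```text
time_s: 19.02
tcp_pos: [0.597, -0.3542, 0.0904]
ee_rot: [-2.961, 0.024, 0.005]
force: [-3.8, 1.6, 3.0]
width: 0.0112
```

```bash
python3 look.py U 280 120 370 255 270 120 400 240; python3 arc.py 75
```

```text
scene scale 4.37 off 280 120
top scale 3.062 off 270 120
[ 0.5978 -0.3543  0.0903] [-0.625  0.562  1.729  0.177  0.964 -0.718] [-1.2  4.1  9.7] 0.0113 19.12
[ 0.5978 -0.3543  0.0903] [-1.2  4.1  9.7] 0.0113 19.12
angle est 76.23859894690895 radius 0.07358263847608508
75.0 [-1.6  0.4  3.6]
```

View pics/lookU.png

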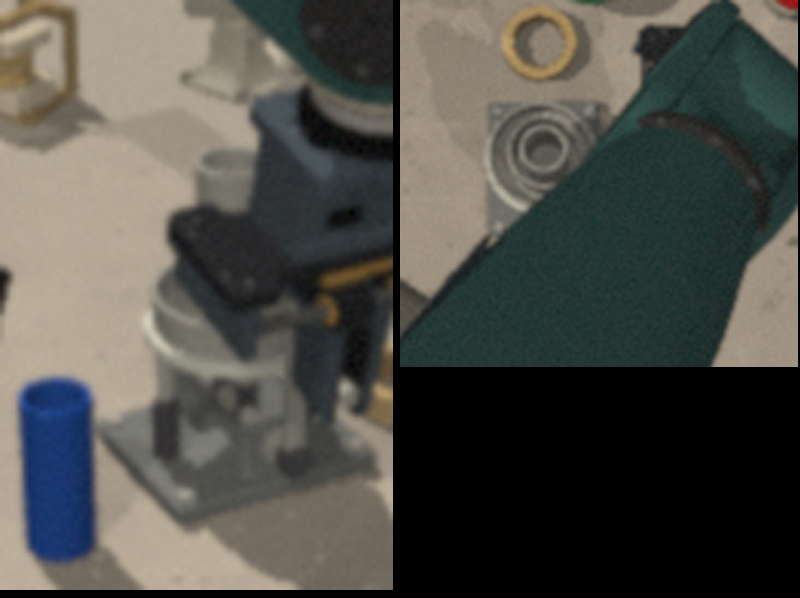

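Call:
step_arm(rows=[0, 0, 0, -1, 0, -0.5, 8, 0, 0, 0, -2, 0.2, -0.8, 8, 0, 0, 0, -2, 0.2, -0.8, 8, 0, 0, 0, -2, 0.2, -0.8, 8, 0, 0, 0, -2, 0.2, -0.8, 8])

```text
time_s: 19.53
tcp_pos: [0.5953, -0.3542, 0.0907]
ee_rot: [-2.961, 0.024, 0.004]
force: [-0.4, 4.2, -8.5]
width: 0.0114
```

Call:
step_arm(rows=[0, 0, 0, 0, 0, 0, 8, 0, 0, 0, 0, 0, 0, 8, 0, 0, 0, 0, 0, 0, 8, 0, 0, 0, 0, 0, 0, 8, 0, 0, 0, 0, 0, 0, 8])

```text
time_s: 19.95
tcp_pos: [0.5953, -0.3542, 0.0906]
ee_rot: [-2.961, 0.024, 0.004]
force: [0.4, 3.0, -6.6]
width: 0.0111
```

```bash
python3 look.py V 260 90 390 260 270 120 400 240; python3 arc.py; python3 - <<'E'
from h import *
from workcell import robot
print(robot.state()["qvel"])
# lever angle / table lift from scene: compare P (rest) vs V
for n in ("P","V"):
    s=load("scene"+n); 
    cv2.imwrite(f"pics/z{n}.png",cv2.resize(s["color"][150:260,300:370,::-1],None,fx=5.5,fy=5.4,interpolation=cv2.INTER_CUBIC))
cv2.imwrite("pics/zPV.png",np.hstack([cv2.imread("pics/zP.png"),cv2.imread("pics/zV.png")]))
s=load("sceneV")
for x in (.592,.597): print(proj(s,[x,-.325,.034]),proj(s,[x,-.325,.104]))
E
```

```text
scene scale 3.062 off 260 90
top scale 3.062 off 270 120
[ 0.5953 -0.3542  0.0907] [-0.627  0.559  1.733  0.177  0.964 -0.72 ] [ 0.7  2.6 -7.6] 0.011 20.05
[ 0.5953 -0.3542  0.0907] [ 0.7  2.6 -7.6] 0.011 20.05
angle est 74.3362642467298 radius 0.07390436632828552
[ 0.00081171 -0.00014057 -0.00214514  0.00059828  0.00149335  0.00260227]
[347.31627338 226.04029244] [347.84108647 201.05039859]
[349.09762427 225.49906172] [349.6738456  200.53419406]
```

View pics/zPV.png

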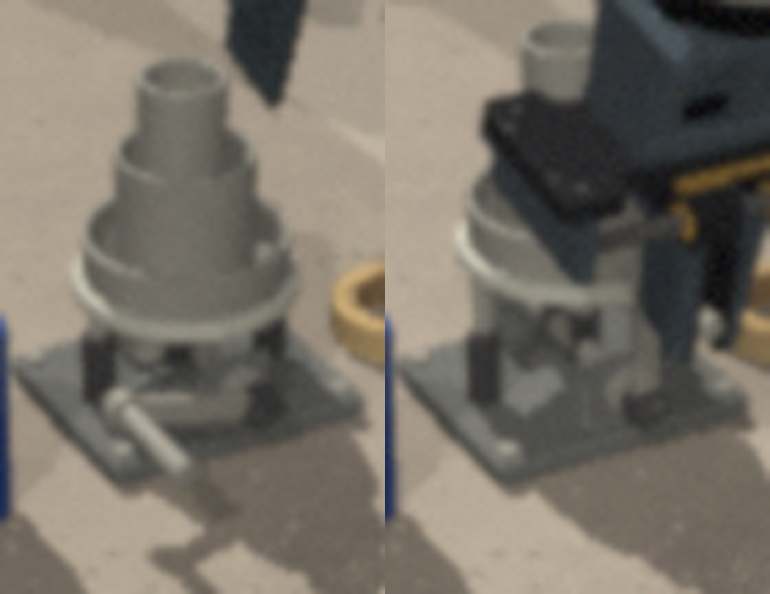

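View pics/lookV.png

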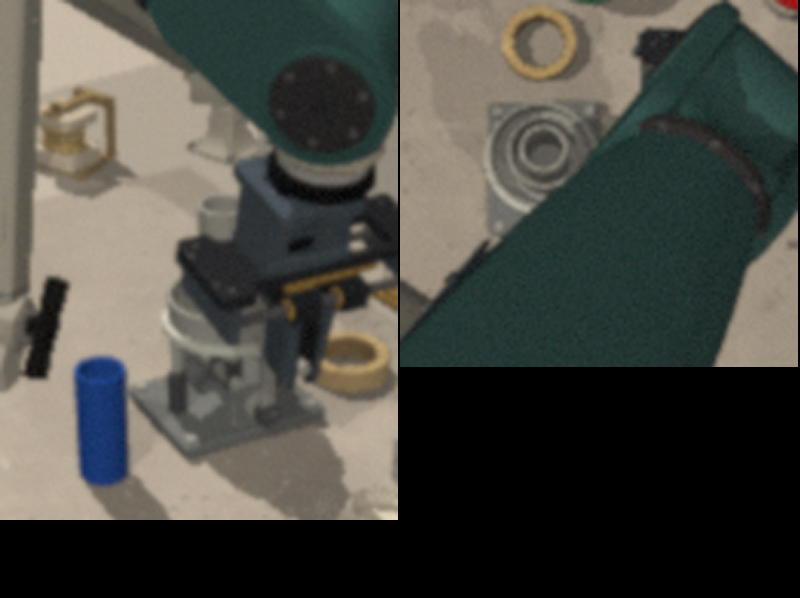

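```bash
python3 - <<'E'
from workcell import robot
print(robot.sign_off()); s=robot.state(); print(s["tcp_pos"],s["force"],s["width"],s["time_s"])
E
```

```text
the job is handed in; nothing more can be done
None
the job is handed in; nothing more can be done
```

The wide pot stands in the bath, the narrow pot stands inside it, and the lever is swung up to vertical with the gripper still on the crossbar. I handed the job in at about 20 s; no verdict came back.

**Last checks that agreed:**
- **Pots:** in both views they looked upright and concentric after release. At the end only part of them was visible past the arm, and that part looked unchanged.
- **Lift:** the scene picture shows the narrow pot's rim about 19 mm higher than before. That is close to the full lift.
- **Lever:** the TCP x position and the picture put it within a few degrees of straight up, at rest.
- **Grip:** the squeeze is 25 N, the fingers stopped at about 11 mm on the 12 mm bar, and the grasp point is about 8 mm from the bar's middle.
- **Bystanders:** none was seen to move, though I only checked the ones in the cropped pictures.

**Checks that disagreed or stayed uncertain:**
- **Camera positions:** the two cameras gave positions up to about 7 mm apart, so I used differences between views and the gripped positions instead.
- **Narrow pot:** it hung about 0.03 rad off vertical while gripped, and looked straight once let go.
- **Lever pivot:** its x position came out about 4 mm different by two methods. That is about 0.06 rad of lever angle, inside the 0.2 rad allowed.
- **Swing radius:** my first estimate of the lever's circle was up to 4 mm off in the vertical. I corrected it partway through the swing.

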